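# Clamp the document stand to the slotted desk rail with a quarter-turn T-bolt

## Robot

A 7-joint arm with a two-finger parallel gripper is mounted at the origin on the work surface. World frame = base frame: x ahead of the robot, y to its left, z up, the work surface at z = 0. Lengths are in m, angles in rad, forces in N, time in s.
With the tool pointing down it reaches from about 0.425 to 0.925 m from the base axis. Payload 6.8 kg.
Tool frame: the origin (TCP) lies at the centre of the arm's flange, where the gripper is bolted on; the fingertips stand 173 mm ahead of it and the grasp point (between the pads) lies 155 mm ahead of it (r.hold_point_z is the distance from the TCP to the grasp point, in m); z points along the fingers, x is the direction in which the jaws open and shut, and the axes are right-handed (so a half turn about z gives the same grasp; the last joint's range is limited). The gripper opens to 85 mm and grips with 20 to 120 N. Pads are 22 mm wide; open, the fingers measure 114 mm over their backs; the gripper's body (76 mm by 85 mm) begins 54 mm behind the grasp point. The pads swing forward as they close: fully open they stand 13 mm farther back than shut.
Start: joints at [1.027, 0.477, 0.022, 1.555, -0.011, 1.109, -0.083], TCP at [0.285, -0.612, 0.405] pointing down, gripper open.
Joint ranges: [-2.96, 2.96], [-0.34, 2.1], [-1.41, 1.46], [0.24, 2.44], [-1.37, 4.51], [0.17, 1.92], [-2.96, 2.96]. Speed limits (rad/s): [2.39, 2.39, 3.14, 3.14, 3.14, 3.14, 3.14].

## Interface

Orientations are given as a rotation vector (axis times angle).
In Python, from bench import r gives the robot as it stands.
- The arm moves only by the tool apply_moves, never from a script. Its arguments are lists of equal length, an entry for each row: "dp": the shift along the tool's x, y, z scaled (see below), a list of three; "twist": the turn, a rotation vector about the tool's x, y, z scaled (see below), a list of three; "jaw": the closure in counts, from 0 (fully open) to 255 (shut). In form: {"dp": [[x, y, z], ...], "twist": [[rx, ry, rz], ...], "jaw": [jaw, ...]}. A call has 1 to 20 rows; each row shifts and turns the pose as measured when the row begins, along the tool's axes as they then stand; what a row does not reach is not made up. The controller multiplies each number of a shift by 12 cm and each number of a turn by 120 degrees. A row lasts 1/10 s, in which the tool goes at most 50 mm and 8.59 degrees, less where a joint would pass 70% of its speed; a pose out of reach is approached as far as the arm can. A call with a number of a shift or a turn outside -1 to 1 is refused whole. A call with a gripper value outside its range is refused whole. The fingers move at their own pace and stop on an object; "grip_force" is the grip in N (left out, the last holds). Time passes only in rows, so rows that do not move let the fingers close. It gives the time, the measured TCP pose, the force and the opening at its end, in the units of the state.
- r.get_obs(): the state, without advancing time (a new reading comes with each control period).
- r.grab_frame(name): name is "side" or "top"; returns a dict with "color" (384x512x3 uint8, red, green, blue), "z_map" (384x512 float32, m along the optical axis (not along the pixel's ray), 0 where there is no reading), "intrinsics" (3x3 intrinsics, pixels), "R" (3x3) and "t" (3): a world point X has camera coordinates R X + t. Camera axes: x right, y down, z forward; pixel columns grow to the right and rows downward; lengths in m; the calibration is good to about 2 mm. A picture is of the moment at which its call begins.
- r.hand_in(): hands the job in, once; it reports no verdict.
The state is a dict: "clock": time; "joints": joint angles; "qvel": joint speeds; "tau": joint torques, N m; "tcp_pos": TCP position; "orientation": TCP orientation; "contact_force": force on the tool from outside, world axes, zero at the start; "moment": the same for the moment, N m; "grip_width": finger opening in m.
Only numpy, scipy, OpenCV 4.12 (cv2) and the standard library are available. Lean on these libraries where they do the work, as an engineer would, in place of code of your own. Each camera call takes 0.05 s, during which the arm holds its last target.

## Task

Fasten the blue document stand to the aluminium desk rail where it stands: put the head of the orange-knobbed T-bolt down through the stand's fork into the rail's slot until its washer rests on the fork, then turn the knob clockwise so that the head goes crosswise under the rail's lips and on until the bolt is tight. Do not push the stand away from its place, and leave the other things on the desk alone.

Things in the scene. Friction and masses are not known exactly. Their poses are not given: they have to be found in the camera images.
- grip (a point): Centre of the T-bolt's orange knob: a square block 36x36x30 mm on a round neck (26 mm across, 8 high) above a steel washer 56 mm across, 6 thick. The point is 15 mm above the block's underside, 23 above the washer's top. x: along two flats and the white stripe on top, turns with the knob; parallel to the head's length at knob value 0. Knob and washer ride down the bolt together as it is tightened.
- head (a point): Centre of the bolt's steel head, 64 mm long (x), 23 wide (y), 8 high, lowest 3 mm narrowed. It enters the slot only in line with it. The 24 mm square shank above it has two rounded corners: in the slot the bolt can turn clockwise (from above) from in line to about 100 degrees, where it jams; not the other way. At knob value 0 the washer's underside is 23 mm and grip 52 mm above this point.
- clamp: The whole T-bolt, 71 mm tall, 0.26 kg; origin at the middle of the head's underside, axes as head. It starts upright and loose (knob value 0), its head 9 mm deep in the pocket of a black rest (104 x 60 x 15 mm) fixed on the desk; it lifts straight out.
- knob (a joint): Knob's turn on the bolt, rad: 0 loose (start), grows clockwise from above, to 1.4. Stiff (0.2 Nm), stays put: in the slot the bolt turns with it until jammed crosswise, only then it turns on the bolt, 5 mm per rad; head meets lips at about 0.6, tight at 0.7 to 0.75, where it stops. In line to tight is about 2.4 rad in all: two or more grasps (knob looks alike each quarter turn). Do not press down while turning.
- rail: Aluminium rail fixed on the desk, 440 mm long (x axis, along the slot), 90 mm wide, 28 mm high; origin under its centre. In its top is a slot 27 mm wide along its whole length between two lips 8 mm thick; below the lips the channel is 74 mm wide and 16 mm high.
- stand: Blue document stand, 0.9 kg, loose on the rail: a foot 8 mm thick, 86 wide, with an open fork at its -x end, and a sloped board 150 mm wide with paper, 115 to 265 mm from the origin towards +x, rising to about 110 mm above the rail. Origin: in the middle of the fork at the foot's underside (28 mm above the desk); x along the slot.
- fork (a point): The place for the bolt: middle of the stand's fork at the height of the foot's top (36 mm above the desk), over the slot's centre line; x along the slot. The fork's gap is 38 mm wide, from 35 mm on the -x side (open) to 40 mm on the +x side; the washer rests on both prongs. With the washer resting there at knob value 0, grip is 29 mm above this point.
- mug: White mug, 80 mm across and 90 mm high, upright on the desk; origin at its underside. Bystander.
- thermos: Black flask, 70 mm across and 200 mm high, upright on the desk; origin at its underside. Bystander.
- glovebox: White carton 110 x 180 x 75 mm on the desk; origin at its underside. Bystander.

How it is judged:
By the outcome, as a careful person would: the job done as asked, in the order asked, and still so for the second after the job is handed in, with the robot touching nothing.
It also fails if it takes over 67 s, if anything falls off the work surface, if the arm or the gripper's body presses on something with over 40 N, if the wrist force passes 120 N, or if a joint passes its speed limit or range.

## Working session

There is one attempt and no reset: what is moved stays moved. The work goes in short steps, Python scripts to look and compute and a tool call to move; the robot and the scene stay as the last step left them, time stands still between calls to the robot, and variables do not carry over. Pictures are saved under pics/ and viewed, and the job is handed in when it is done.

Besides the shell and the picture viewer there is one more tool, called after "Emit:" by a JSON object that holds its "api" and its "payload". apply_moves: Moves the arm, as the interface text tells. Shifts and turns lie within -1 to 1; 1 stands for 12 cm of shift or 120 degrees of turn. Its arguments: {"type":"object","properties":{"dp":{"type":"array"},"twist":{"type":"array"},"jaw":{"type":"array"},"grip_force":{"type":"number"}},"required":["dp","twist","jaw"]}

```bash
ls; mkdir -p pics; python3 - <<'E'
from bench import r
import cv2,numpy as np,pickle
o=r.get_obs();print(o)
print(r.hold_point_z)
for n in("side","top"):
    f=r.grab_frame(n);pickle.dump(f,open(f"{n}0.pkl","wb"))
    cv2.imwrite(f"pics/{n}0.png",f["color"][:,:,::-1]);print(n,f["intrinsics"],f["R"],f["t"])
E
```

```text
pics
{'clock': 0.0, 'joints': array([ 1.02691968,  0.47781593,  0.02233097,  1.556432  , -0.01149269,
        1.10932128, -0.08307104]), 'qvel': array([-0.00090295, -0.00019824,  0.00127402, -0.00026402,  0.00031221,
       -0.00017884,  0.00022912]), 'tau': array([-6.62980165e-04, -5.96442819e+01,  1.60747491e+00, -2.81198323e+01,
        1.24023895e-02,  9.42570943e-03, -8.78473060e-06]), 'tcp_pos': array([ 0.28482481, -0.61166516,  0.40372286]), 'orientation': array([-2.64843906e+00,  1.68816131e+00,  2.55922406e-03]), 'contact_force': array([ 0.21197641, -0.08772483,  0.41378219]), 'moment': array([-0.00139516,  0.04308769, -0.04030122]), 'grip_width': 0.0853743685112802}
0.1547
side [[375.85011215   0.         254.40447187]
 [  0.         375.85011215 191.91040868]
 [  0.           0.           1.        ]] [[-0.69875299 -0.71531334  0.00843114]
 [-0.48600324  0.46603747 -0.73933073]
 [ 0.5249239  -0.52070712 -0.67328968]] [0.34312054 0.29908339 0.90507107]
top [[473.79576285   0.         269.53476461]
 [  0.         473.79576285 194.09342077]
 [  0.           0.           1.        ]] [[ 0.00577896 -0.99970879 -0.0234294 ]
 [-0.99144105 -0.00267209 -0.13052783]
 [ 0.13042721  0.02398318 -0.99116777]] [2.55900685e-04 5.07644240e-01 1.30694893e+00]
```

View pics/side0.png

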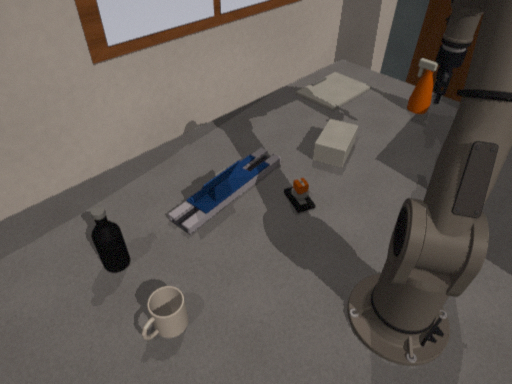

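View pics/top0.png

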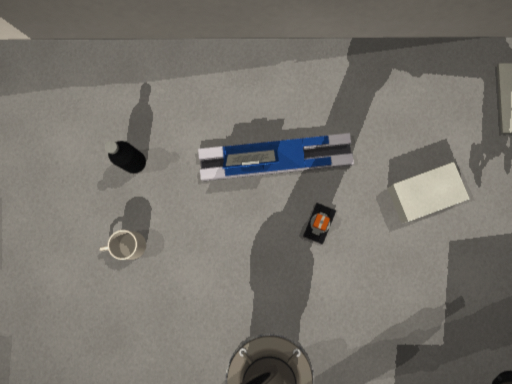

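```bash
python3 - <<'E'
import cv2,pickle,numpy as np
t=pickle.load(open("top0.pkl","rb"))["color"][:,:,::-1];s=pickle.load(open("side0.pkl","rb"))["color"][:,:,::-1]
cv2.imwrite("pics/topz.png",cv2.resize(t[125:255,190:370],None,fx=4.4,fy=4.4,interpolation=cv2.INTER_CUBIC))
cv2.imwrite("pics/sidez.png",cv2.resize(s[140:235,160:330],None,fx=4.7,fy=4.7,interpolation=cv2.INTER_CUBIC))
E
```

```text
(no output)
```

View pics/topz.png

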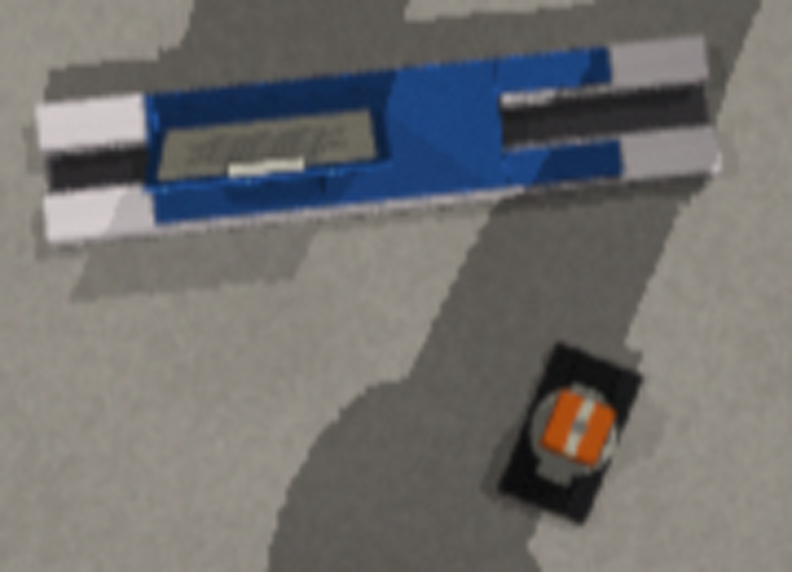

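View pics/sidez.png

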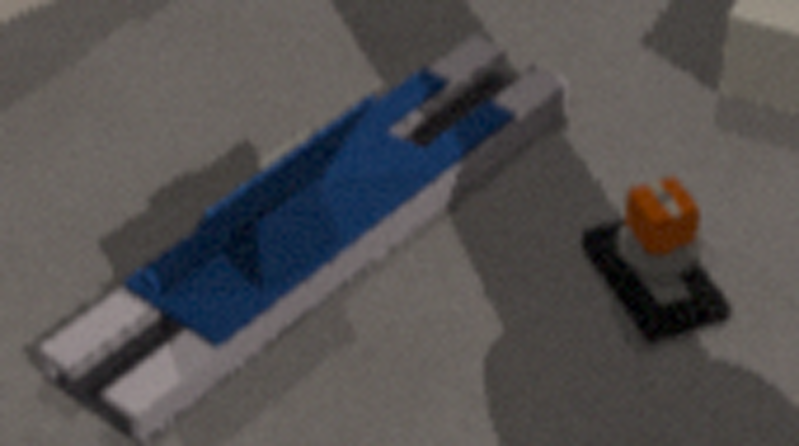

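```bash
cat > h.py <<'E'
import numpy as np,cv2
def ray(f,uv,z):
    uv=np.atleast_2d(uv).astype(float)
    d=np.c_[(uv[:,0]-f["intrinsics"][0,2])/f["intrinsics"][0,0],(uv[:,1]-f["intrinsics"][1,2])/f["intrinsics"][1,1],np.ones(len(uv))]
    R,t=f["R"],f["t"]; C=-R.T@t; D=d@R
    return C+D*((z-C[2])/D[:,2])[:,None]
def world(f):
    v,u=np.mgrid[:384,:512]; Z=f["z_map"]; K=f["intrinsics"]
    P=np.stack([(u-K[0,2])/K[0,0]*Z,(v-K[1,2])/K[1,1]*Z,Z],-1)
    return (P-f["t"])@f["R"]
E
python3 - <<'E'
from h import *
import pickle
for n in("top","side"):
    f=pickle.load(open(n+"0.pkl","rb"));W=world(f);hsv=cv2.cvtColor(f["color"],cv2.COLOR_RGB2HSV);H,S,V=[hsv[...,i].astype(int) for i in range(3)]
    box=np.zeros(H.shape,bool)
    if n=="top": box[195:250,295:345]=1
    else: box[165:215,280:320]=1
    om=(H<18)&(S>150)&box&(V>60)
    P=W[om];print(n,"orange",om.sum(),"z max",np.percentile(P[:,2],[50,90,98]))
    top=P[P[:,2]>.071];print(" top pts",len(top),top.mean(0),(top.min(0)+top.max(0))/2)
    full=(W[...,2]>.071)&(W[...,2]<.085)&box
    v,u=np.nonzero(full);X=ray(f,np.c_[u,v],.077)[:,:2]
    r=cv2.minAreaRect((X*1000).astype(np.float32));print(" top face",len(u),X.mean(0),r)
    # stripe
    st=full&(S<110);v,u=np.nonzero(st);X=ray(f,np.c_[u,v],.077)[:,:2]
    c=np.cov(X.T);w,e=np.linalg.eigh(c);print(" stripe",len(u),X.mean(0),e[:,1],w**.5)
    # rest
    bl=(V<45)&box; v,u=np.nonzero(bl);X=ray(f,np.c_[u,v],.015)[:,:2];X=X[(X[:,0]>.2)]
    r=cv2.minAreaRect((X*1000).astype(np.float32));print(" rest",r,np.array(cv2.boxPoints(r)).round(0).tolist())
    # blue foot
    b=(H>95)&(H<130)&(S>100);v,u=np.nonzero(b);print(" blue z",np.percentile(W[b][:,2],[5,50,95]))
    ft=b&(abs(W[...,2]-.036)<.006);X=W[ft][:,:2];print(" foot",ft.sum(),cv2.minAreaRect((X*1000).astype(np.float32)))
    # rail top: z ~.028, near blue, bright
    m=W[b].mean(0);d=np.linalg.norm(W[...,:2]-m[:2],axis=-1)
    rt=(W[...,2]>.020)&(W[...,2]<.045)&(d<.33)&(f["z_map"]>0)
    k,l,s,_=cv2.connectedComponentsWithStats(rt.astype(np.uint8));j=1+s[1:,4].argmax();X=W[l==j][:,:2]
    print(" railtop",len(X),cv2.minAreaRect((X*1000).astype(np.float32)))
E
```

```text
top orange 145 z max [0.07559813 0.07897891 0.0799915 ]
 top pts 131 [ 0.42580858 -0.13865015  0.07588885] [ 0.42598512 -0.13876308  0.07660028]
 top face 173 [ 0.42546522 -0.13862607] ((425.79620361328125, -138.37648010253906), (35.937252044677734, 36.07315444946289), 67.79180908203125)
 stripe 29 [ 0.42521934 -0.1387511 ] [-0.96848801  0.24906016] [0.00358122 0.0108591 ]
 rest ((427.6980285644531, -137.59158325195312), (58.471031188964844, 103.16004943847656), 67.68106079101562) [[369.0, -145.0], [464.0, -184.0], [487.0, -130.0], [391.0, -91.0]]
 blue z [0.03011438 0.03594134 0.13300104]
 foot 1607 ((619.2933349609375, -15.652267456054688), (85.6556396484375, 303.94677734375), 6.230732440948486)
 railtop 3190 ((618.0423583984375, -12.5408935546875), (91.71746826171875, 440.25262451171875), 6.2357306480407715)
side orange 158 z max [0.06980534 0.07827055 0.08026755]
 top pts 76 [ 0.42025336 -0.12384915  0.08614021] [0.18007394 0.20954812 0.44940124]
 top face 114 [ 0.42791461 -0.13571461] ((427.96734619140625, -136.06039428710938), (38.46685028076172, 43.299251556396484), 65.45703125)
 stripe 24 [ 0.4325975  -0.14240811] [-0.9106867   0.41309774] [0.00728964 0.01135334]
 rest ((427.69598388671875, -130.4589080810547), (65.7221908569336, 114.44541931152344), 68.84371948242188) [[362.0, -140.0], [469.0, -182.0], [493.0, -120.0], [386.0, -79.0]]
 blue z [0.03279772 0.03801701 0.15292595]
 foot 1030 ((606.7152709960938, 129.59326171875), (88.02544403076172, 592.3729248046875), 5.951197147369385)
 railtop 2030 ((622.2791137695312, -14.688949584960938), (94.32559204101562, 445.6368408203125), 6.111113548278809)
```

```bash
python3 - <<'E'
from h import *
import pickle
f=pickle.load(open("top0.pkl","rb"));print("C",-f["R"].T@f["t"])
hsv=cv2.cvtColor(f["color"],cv2.COLOR_RGB2HSV)
K,R,t=f["intrinsics"],f["R"],f["t"]
th=np.deg2rad(6.235);c=np.array([.618,-.0125]);L=np.array([-np.sin(th),np.cos(th)]);N=np.array([np.cos(th),np.sin(th)])
def samp(a,s,n,z):
    X=np.stack([*(c+s[...,None]*L+n[...,None]*N).transpose(2,0,1),np.full(s.shape,z)],-1)@R.T+t
    u=(X[...,0]/X[...,2]*K[0,0]+K[0,2]).astype(np.float32);v=(X[...,1]/X[...,2]*K[1,1]+K[1,2]).astype(np.float32)
    return cv2.remap(a,u,v,cv2.INTER_LINEAR)
g=f["color"].astype(np.float32).mean(-1)
n=np.arange(-.06,.0605,.001)
for lo,hi in((-.21,-.165),(-.145,-.09),(.18,.21)):
    s,nn=np.meshgrid(np.arange(lo,hi,.003),n,indexing="ij")
    p=samp(g,s,nn,.028).mean(0)
    print(lo,hi);print(" ".join(f"{int(a*1000)}:{b:.0f}" for a,b in zip(n.round(4),p)))
b=(f["color"][...,2].astype(np.float32)-f["color"][...,0])
s=np.arange(-.22,-.05,.002)
for nlo,nhi in((-.036,-.022),(.022,.036),(-.010,.010)):
    ss,nn=np.meshgrid(s,np.arange(nlo,nhi,.003),indexing="ij")
    print(nlo," ".join(f"{int(round(a*1000))}:{q:.0f}" for a,q in zip(s,samp(b,ss,nn,.036).mean(1))))
E
```

```text
C [ 0.33283616 -0.0297325   1.36167336]
-0.21 -0.165
-60:99 -59:95 -58:91 -57:86 -56:82 -55:78 -54:75 -53:72 -52:71 -51:69 -50:68 -49:69 -48:71 -47:76 -46:86 -45:98 -44:110 -43:121 -42:130 -41:136 -40:140 -39:142 -38:143 -37:143 -36:143 -35:143 -34:143 -33:143 -32:143 -31:143 -30:143 -29:143 -28:143 -27:143 -26:143 -25:142 -24:141 -23:141 -22:141 -21:141 -20:140 -19:140 -18:137 -17:131 -16:123 -15:111 -14:97 -13:83 -12:71 -11:61 -10:54 -9:50 -8:48 -7:47 -6:47 -5:46 -4:46 -3:46 -2:46 -1:45 0:44 1:43 2:41 3:40 4:38 5:37 6:36 7:35 8:35 9:36 10:38 11:43 12:50 13:58 14:70 15:85 16:100 17:114 18:124 19:132 20:137 21:140 22:141 23:141 24:141 25:141 26:140 27:140 28:140 29:140 30:140 31:140 32:140 33:141 34:141 35:141 36:142 37:142 38:142 39:141 40:141 41:141 42:139 43:137 44:132 45:125 46:117 47:109 48:103 49:97 50:94 51:92 52:91 53:91 54:91 55:91 56:91 57:91 58:91 59:91 60:92
-0.145 -0.09
-60:87 -59:84 -58:81 -57:77 -56:74 -55:71 -54:69 -53:68 -52:66 -51:64 -50:64 -49:65 -48:67 -47:70 -46:76 -45:80 -44:81 -43:79 -42:75 -41:70 -40:64 -39:59 -38:56 -37:55 -36:55 -35:55 -34:55 -33:55 -32:56 -
[... 2671 characters left out ...]
 -74:95 -72:96 -70:97 -68:97 -66:96 -64:96 -62:96 -60:96 -58:97 -56:97 -54:98 -52:98
-0.01 -220:-9 -218:-8 -216:-6 -214:-3 -212:-0 -210:-0 -208:-0 -206:-0 -204:-0 -202:-0 -200:-0 -198:0 -196:-0 -194:-0 -192:-0 -190:0 -188:0 -186:0 -184:0 -182:0 -180:0 -178:0 -176:0 -174:0 -172:0 -170:0 -168:1 -166:1 -164:1 -162:1 -160:1 -158:0 -156:0 -154:0 -152:0 -150:0 -148:0 -146:0 -144:0 -142:0 -140:-0 -138:0 -136:0 -134:0 -132:0 -130:0 -128:0 -126:1 -124:1 -122:1 -120:0 -118:-0 -116:-0 -114:-1 -112:-0 -110:-1 -108:-0 -106:0 -104:0 -102:0 -100:0 -98:0 -96:0 -94:1 -92:1 -90:0 -88:-0 -86:1 -84:10 -82:38 -80:78 -78:94 -76:96 -74:97 -72:97 -70:96 -68:96 -66:96 -64:97 -62:97 -60:97 -58:97 -56:97 -54:97 -52:97
```

```bash
cat > go.py <<'E'
import sys,numpy as np
from scipy.spatial.transform import Rotation as Ro
from bench import r
# usage: go.py gx gy gz yawdeg  (grasp point target, tool down)
o=r.get_obs();Rm=Ro.from_rotvec(o["orientation"]);p=o["tcp_pos"];g=p+Rm.as_matrix()[:,2]*r.hold_point_z
x=Rm.as_matrix()[:,0];yaw=np.degrees(np.arctan2(x[1],x[0]))
print("t",round(o["clock"],2),"grasp",g.round(4),"yaw",yaw.round(2),"tiltz",Rm.as_matrix()[:,2].round(4),"F",o["contact_force"].round(2),"M",o["moment"].round(2),"w",round(o["grip_width"],4),"q",o["joints"].round(2))
if len(sys.argv)>4:
    t=np.array(list(map(float,sys.argv[1:4])));a=np.radians(float(sys.argv[4]))
    T=np.array([[np.cos(a),np.sin(a),0],[np.sin(a),-np.cos(a),0],[0,0,-1.]]).T
    T=np.column_stack([[np.cos(a),np.sin(a),0],[np.sin(a),-np.cos(a),0],[0,0,-1.]])
    tp=t-T[:,2]*r.hold_point_z
    rv=(Rm.inv()*Ro.from_matrix(T)).as_rotvec()
    print("dp total units",(Rm.as_matrix().T@(tp-p)/.12).round(4),"twist total units",(np.degrees(rv)/120).round(4))
    print("dp in target frame",(T.T@(tp-p)/.12).round(4))
E
python3 go.py .4256 -.1387 .16 67.8
```

```text
t 0.1 grasp [ 0.2847 -0.6115  0.2492] yaw -65.03 tiltz [-8.0e-04  1.4e-03 -1.0e+00] F [-0.33  0.13 -0.1 ] M [-0.01  0.   -0.04] w 0.0858 q [ 1.03  0.48  0.02  1.56 -0.01  1.11 -0.08]
dp total units [-3.0767 -2.7273  0.7476] twist total units [-8.0000e-04  4.0000e-04 -1.1069e+00]
dp in target frame [ 4.0925 -0.4032  0.743 ]
```

Emit:
{"api": "apply_moves", "payload": {"dp": [[0,0,0],[0,0,0],[0,0,0],[0,0,0],[0,0,0],[0,0,0],[0,0,0],[0,0,0],[0,0,0],[0,0,0],[0,0,0],[0,0,0],[0,0,0],[0,0,0],[0,0,0]], "twist": [[0,0,-0.07],[0,0,-0.07],[0,0,-0.07],[0,0,-0.07],[0,0,-0.07],[0,0,-0.07],[0,0,-0.07],[0,0,-0.07],[0,0,-0.07],[0,0,-0.07],[0,0,-0.07],[0,0,-0.07],[0,0,-0.07],[0,0,-0.07],[0,0,-0.07]], "jaw": [0,0,0,0,0,0,0,0,0,0,0,0,0,0,0]}}

```text
clock: 1.6
tcp_pos: [0.2833, -0.6094, 0.3946]
orientation: [-2.649, -1.654, -0.0]
contact_force: [-0.7, -0.0, -0.3]
grip_width: 0.0855
```

```bash
python3 go.py .4256 -.1387 .16 67.8
```

```text
t 1.6 grasp [ 0.2818 -0.607   0.2399] yaw 63.96 tiltz [-0.0096  0.0157 -0.9998] F [-0.65 -0.   -0.27] M [-0.09  0.03 -0.01] w 0.0855 q [ 1.36  0.53 -0.46  1.54  0.24  1.15  1.97]
dp total units [ 4.0383 -0.6453  0.716 ] twist total units [-0.0073 -0.005  -0.032 ]
dp in target frame [ 4.08   -0.3838  0.666 ]
```

Emit:
{"api": "apply_moves", "payload": {"dp": [[0.4,-0.06,0.05],[0.4,-0.06,0.05],[0.4,-0.06,0.05],[0.4,-0.06,0.05],[0.4,-0.06,0.05],[0.4,-0.06,0.05],[0.4,-0.06,0.05],[0.4,-0.06,0.05],[0.4,-0.06,0.05]], "twist": [[-0.007,-0.005,-0.03],[0,0,0],[0,0,0],[0,0,0],[0,0,0],[0,0,0],[0,0,0],[0,0,0],[0,0,0]], "jaw": [0,0,0,0,0,0,0,0,0]}}

```text
clock: 2.5
tcp_pos: [0.3874, -0.1821, 0.336]
orientation: [2.618, 1.735, -0.004]
contact_force: [1.0, -0.5, 1.0]
grip_width: 0.0854
```

```bash
python3 go.py .4256 -.1387 .16 67.8
```

```text
t 2.5 grasp [ 0.3871 -0.1824  0.1813] yaw 67.06 tiltz [-0.0019 -0.0019 -1.    ] F [ 0.96 -0.46  0.97] M [-0.03 -0.07 -0.03] w 0.0854 q [ 0.92  0.23 -0.69  2.15  0.2   0.83  1.27]
dp total units [0.4572 0.1523 0.1763] twist total units [-0.0005  0.0012 -0.0062]
dp in target frame [0.4548 0.158  0.1776]
```

Emit:
{"api": "apply_moves", "payload": {"dp": [[0.3,0.1,0.1],[0.15,0.05,0.07],[0,0,0],[0,0,0]], "twist": [[0,0.001,-0.006],[0,0,0],[0,0,0],[0,0,0]], "jaw": [0,0,0,0]}}

```text
clock: 2.9
tcp_pos: [0.4256, -0.1306, 0.3145]
orientation: [-2.595, -1.766, 0.002]
contact_force: [0.0, -0.5, 0.1]
grip_width: 0.0853
```

```bash
python3 go.py .4256 -.1387 .062 67.8; python3 - <<'E'
from bench import r
import cv2,pickle
f=r.grab_frame("top");pickle.dump(f,open("top1.pkl","wb"))
cv2.imwrite("pics/top1.png",cv2.resize(f["color"][125:275,230:410,::-1],None,fx=4,fy=4,interpolation=cv2.INTER_CUBIC))
E
```

```text
t 2.9 grasp [ 0.4253 -0.1304  0.1598] yaw 68.48 tiltz [-0.0022  0.0012 -1.    ] F [ 0.03 -0.51  0.08] M [-0.07  0.01 -0.06] w 0.0853 q [ 0.78  0.3  -0.71  2.13  0.27  0.8   1.1 ]
dp total units [-0.0633  0.0265  0.8148] twist total units [-0.0012 -0.0001  0.0056]
dp in target frame [-0.0627  0.0253  0.8149]
```

View pics/top1.png

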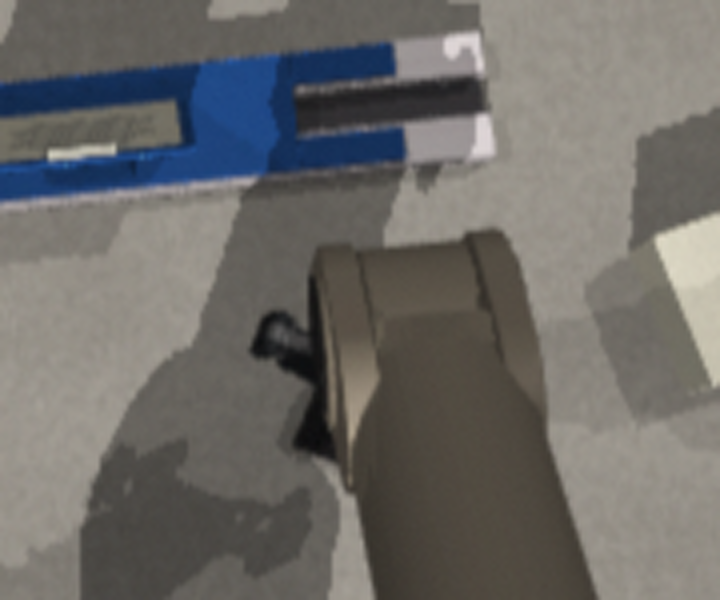

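Emit:
{"api": "apply_moves", "payload": {"dp": [[-0.06,0.025,0.15],[0,0,0.2],[0,0,0.15],[0,0,0],[0,0,0]], "twist": [[-0.001,0,0.005],[0,0,0],[0,0,0],[0,0,0],[0,0,0]], "jaw": [0,0,0,0,0]}}

```text
clock: 3.45
tcp_pos: [0.4235, -0.1461, 0.2549]
orientation: [2.615, 1.734, -0.002]
contact_force: [0.2, -0.1, 0.9]
grip_width: 0.0854
```

```bash
python3 go.py .4256 -.1387 .062 67.8; python3 - <<'E'
from bench import r
import cv2,pickle
f=r.grab_frame("side");pickle.dump(f,open("side1.pkl","wb"))
cv2.imwrite("pics/side1.png",cv2.resize(f["color"][110:230,210:370,::-1],None,fx=5,fy=5,interpolation=cv2.INTER_CUBIC))
E
```

```text
t 3.45 grasp [ 0.4237 -0.1468  0.1002] yaw 67.1 tiltz [ 0.0013 -0.0045 -1.    ] F [ 0.2  -0.1   0.86] M [0.06 0.02 0.02] w 0.0854 q [ 0.73  0.4  -0.63  2.18  0.39  0.67  1.  ]
dp total units [ 0.0645 -0.0088  0.3178] twist total units [ 0.0014  0.0017 -0.0059]
dp in target frame [ 0.0634 -0.0071  0.3181]
```

View pics/side1.png

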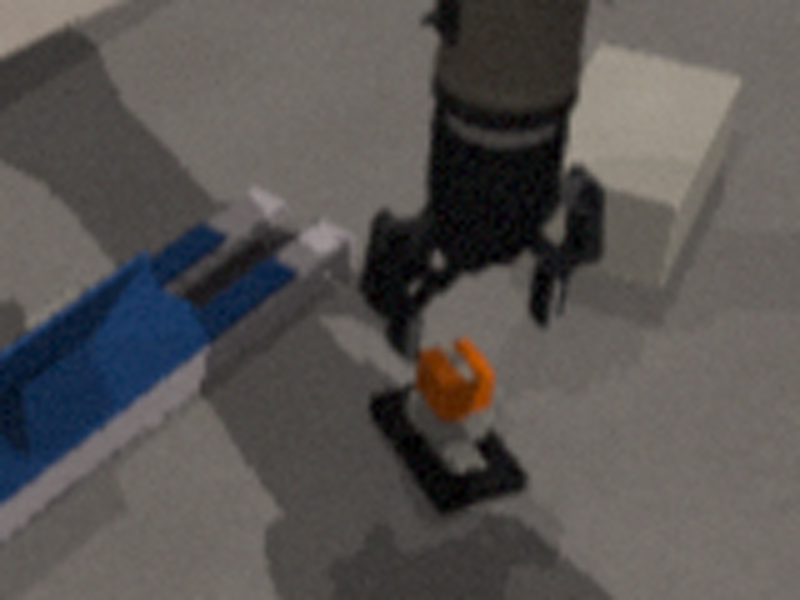

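Emit:
{"api": "apply_moves", "payload": {"dp": [[0.04,-0.005,0.1],[0.01,0,0.09],[0,0,0.06],[0,0,0],[0,0,0],[0,0,0]], "twist": [[0.001,0.001,-0.004],[0,0,0],[0,0,0],[0,0,0],[0,0,0],[0,0,0]], "jaw": [0,0,0,0,0,0]}}

```text
clock: 4.1
tcp_pos: [0.4261, -0.1405, 0.2243]
orientation: [2.607, 1.744, 0.001]
contact_force: [-0.1, -0.3, 0.3]
grip_width: 0.0853
```

```bash
python3 go.py .4256 -.1387 .062 67.8
```

```text
t 4.1 grasp [ 0.4266 -0.141   0.0696] yaw 67.57 tiltz [ 0.0032 -0.0032 -1.    ] F [-0.08 -0.35  0.29] M [0.   0.04 0.04] w 0.0853 q [ 0.68  0.46 -0.59  2.19  0.45  0.61  0.93]
dp total units [ 0.0124 -0.0098  0.0632] twist total units [ 0.002   0.0008 -0.002 ]
dp in target frame [ 0.0123 -0.0095  0.0633]
```

Emit:
{"api": "apply_moves", "payload": {"dp": [[0.012,-0.01,0.06],[0,0,0],[0,0,0],[0,0,0]], "twist": [[0.002,0.001,-0.002],[0,0,0],[0,0,0],[0,0,0]], "jaw": [0,0,0,0]}}

```text
clock: 4.5
tcp_pos: [0.4257, -0.1386, 0.2169]
orientation: [2.607, 1.753, 0.001]
contact_force: [-0.0, -0.3, 0.9]
grip_width: 0.0853
```

```bash
python3 go.py .4256 -.1387 .062 67.8
```

```text
t 4.5 grasp [ 0.4259 -0.1385  0.0622] yaw 67.83 tiltz [ 7.e-04  3.e-04 -1.e+00] F [-0.01 -0.34  0.88] M [-0.01  0.04  0.04] w 0.0853 q [ 0.67  0.47 -0.59  2.2   0.47  0.59  0.92]
dp total units [-0.0013 -0.0008  0.0017] twist total units [ 0.0003 -0.0003  0.0002]
dp in target frame [-0.0013 -0.0008  0.0017]
```

Emit:
{"api": "apply_moves", "payload": {"dp": [[0,0,0],[0,0,0],[0,0,0],[0,0,0],[0,0,0],[0,0,0],[0,0,0],[0,0,0]], "twist": [[0,0,0],[0,0,0],[0,0,0],[0,0,0],[0,0,0],[0,0,0],[0,0,0],[0,0,0]], "jaw": [100,160,255,255,255,255,255,255], "grip_force": 60}}

```text
clock: 5.3
tcp_pos: [0.4259, -0.1386, 0.2174]
orientation: [2.607, 1.752, 0.002]
contact_force: [0.7, 0.4, 0.7]
grip_width: 0.0354
```

```bash
python3 go.py .4256 -.1387 .062 67.8
```

```text
t 5.3 grasp [ 0.4261 -0.1386  0.0627] yaw 67.81 tiltz [ 1.4e-03 -1.0e-04 -1.0e+00] F [0.72 0.39 0.66] M [0.08 0.05 0.02] w 0.0354 q [ 0.67  0.47 -0.59  2.2   0.46  0.59  0.92]
dp total units [-0.0015 -0.002   0.0061] twist total units [ 0.0006 -0.0002  0.0001]
dp in target frame [-0.0015 -0.002   0.0061]
```

Emit:
{"api": "apply_moves", "payload": {"dp": [[0,0,-0.06],[0,0,-0.1],[0,0,-0.2],[0,0,-0.2],[0,0,-0.1],[0,0,0],[0,0,0]], "twist": [[0,0,0],[0,0,0],[0,0,0],[0,0,0],[0,0,0],[0,0,0],[0,0,0]], "jaw": [255,255,255,255,255,255,255]}}

```text
clock: 6.0
tcp_pos: [0.4244, -0.1385, 0.3011]
orientation: [-2.606, -1.752, 0.002]
contact_force: [-0.3, 0.3, -2.9]
grip_width: 0.0352
```

```bash
python3 go.py .6318 -.1327 .13 6.2; python3 - <<'E'
from bench import r
import cv2,pickle
f=r.grab_frame("side");pickle.dump(f,open("side2.pkl","wb"))
cv2.imwrite("pics/side2.png",cv2.resize(f["color"][90:230,210:370,::-1],None,fx=4,fy=4,interpolation=cv2.INTER_CUBIC))
E
```

```text
t 6.0 grasp [ 0.4241 -0.1384  0.1464] yaw 67.83 tiltz [-1.6e-03  5.0e-04 -1.0e+00] F [-0.28  0.3  -2.89] M [ 0.01  0.02 -0.  ] w 0.0352 q [ 0.78  0.32 -0.7   2.14  0.3   0.77  1.08]
dp total units [0.6966 1.5831 0.1336] twist total units [-7.000e-04  5.000e-04  5.136e-01]
dp in target frame [1.7238 0.1391 0.1363]
```

View pics/side2.png

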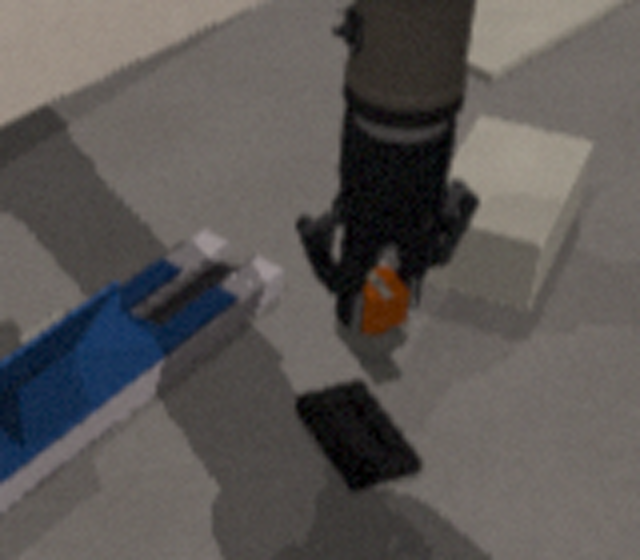

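Emit:
{"api": "apply_moves", "payload": {"dp": [[0,0,0],[0,0,0],[0,0,0],[0,0,0],[0,0,0],[0,0,0],[0,0,0],[0.15,0,0],[0.3,0.03,0],[0.35,0.04,0],[0.35,0.03,0],[0.2,0.02,0],[0,0,0]], "twist": [[0,0,0.07],[0,0,0.07],[0,0,0.07],[0,0,0.07],[0,0,0.07],[0,0,0.07],[0,0,0.05],[0,0,0],[0,0,0],[0,0,0],[0,0,0],[0,0,0],[0,0,0]], "jaw": [255,255,255,255,255,255,255,255,255,255,255,255,255]}}

```text
clock: 7.35
tcp_pos: [0.5852, -0.1239, 0.28]
orientation: [-3.121, -0.264, 0.048]
contact_force: [0.0, 0.1, -2.5]
grip_width: 0.0352
```

```bash
python3 go.py .6318 -.1327 .13 6.2
```

```text
t 7.35 grasp [ 0.5804 -0.1228  0.1254] yaw 9.68 tiltz [-0.0315  0.0068 -0.9995] F [ 0.02  0.15 -2.46] M [ 0.01  0.01 -0.01] w 0.0352 q [ 0.44  0.54 -0.44  1.81  0.28  0.88  0.03]
dp total units [ 0.3687  0.137  -0.0521] twist total units [-0.0053  0.0145  0.0289]
dp in target frame [ 0.3777  0.1149 -0.0394]
```

Emit:
{"api": "apply_moves", "payload": {"dp": [[0.15,0.05,-0.02],[0.15,0.05,-0.02],[0.05,0.02,0],[0,0,0],[0,0,0],[0,0,0]], "twist": [[-0.005,0.014,0.025],[0,0,0],[0,0,0],[0,0,0],[0,0,0],[0,0,0]], "jaw": [255,255,255,255,255,255]}}

```text
clock: 7.95
tcp_pos: [0.6246, -0.1318, 0.2758]
orientation: [-3.134, -0.182, 0.027]
contact_force: [0.2, 1.3, -2.6]
grip_width: 0.0351
```

```bash
python3 go.py .6318 -.1327 .13 6.2
```

```text
t 7.95 grasp [ 0.6219 -0.1315  0.1211] yaw 6.66 tiltz [-0.017   0.0017 -0.9999] F [ 0.18  1.27 -2.65] M [ 0.04 -0.02  0.08] w 0.0351 q [ 0.41  0.59 -0.41  1.72  0.29  0.9  -0.01]
dp total units [ 0.0577  0.0141 -0.075 ] twist total units [-0.0017  0.008   0.0038]
dp in target frame [ 0.0591  0.0139 -0.074 ]
```

Emit:
{"api": "apply_moves", "payload": {"dp": [[0.058,0.014,0],[0,0,0],[0,0,0],[0,0,0]], "twist": [[-0.001,0.008,0.004],[0,0,0],[0,0,0],[0,0,0]], "jaw": [255,255,255,255]}}

```text
clock: 8.35
tcp_pos: [0.6309, -0.1328, 0.2758]
orientation: [-3.136, -0.168, -0.001]
contact_force: [0.3, 0.2, -1.9]
grip_width: 0.035
```

```bash
python3 go.py .6318 -.1327 .115 6.2;python3 - <<'E'
from bench import r
import cv2,pickle,numpy as np
f=r.grab_frame("side");pickle.dump(f,open("side3.pkl","wb"))
a=cv2.resize(f["color"][100:200,200:310,::-1],None,fx=5,fy=5,interpolation=cv2.INTER_CUBIC)
cv2.imwrite("pics/side3.png",a)
f=r.grab_frame("top");pickle.dump(f,open("top3.pkl","wb"))
cv2.imwrite("pics/top3.png",cv2.resize(f["color"][80:200,250:400,::-1],None,fx=5,fy=5,interpolation=cv2.INTER_CUBIC))
E
```

```text
t 8.35 grasp [ 0.6309 -0.1326  0.1211] yaw 6.13 tiltz [ 3.0e-04  1.1e-03 -1.0e+00] F [ 0.26  0.21 -1.89] M [ 0.04 -0.01 -0.03] w 0.035 q [ 0.41  0.6  -0.41  1.71  0.29  0.89 -0.02]
dp total units [ 0.0079 -0.      0.0509] twist total units [-0.0005 -0.0002 -0.0006]
dp in target frame [ 0.0079 -0.0001  0.0509]
```

View pics/side3.png

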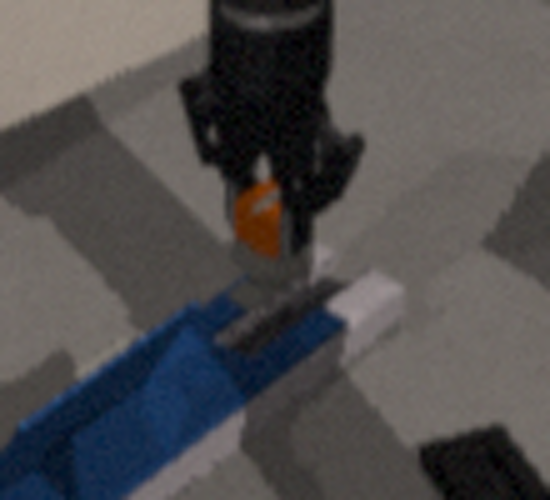

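View pics/top3.png

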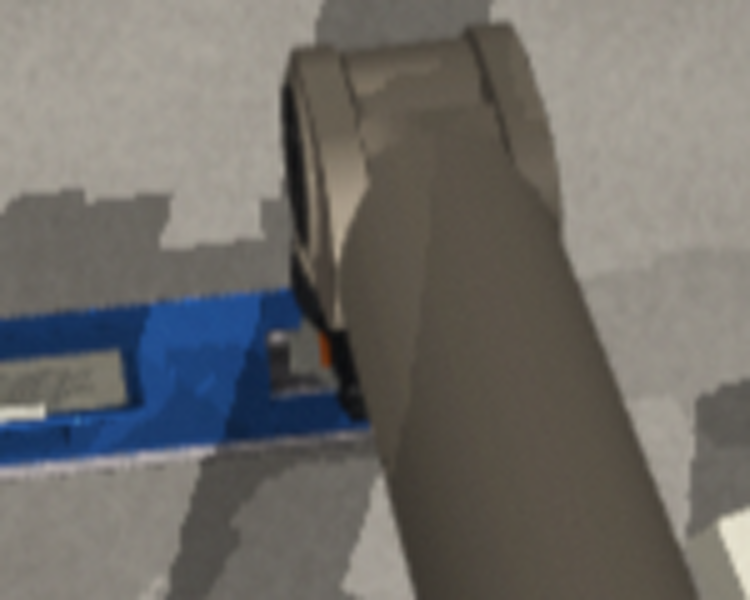

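Emit:
{"api": "apply_moves", "payload": {"dp": [[0.008,0,0.06],[0,0,0.09],[0,0,0.06],[0,0,0],[0,0,0],[0,0,0]], "twist": [[0,0,0],[0,0,0],[0,0,0],[0,0,0],[0,0,0],[0,0,0]], "jaw": [255,255,255,255,255,255]}}

```text
clock: 9.05
tcp_pos: [0.6314, -0.1326, 0.2472]
orientation: [-3.136, -0.168, 0.003]
contact_force: [-0.2, 1.2, -3.4]
grip_width: 0.0353
```

```bash
python3 go.py .6318 -.1327 .0657 6.2
```

```text
t 9.05 grasp [ 0.6311 -0.1323  0.0925] yaw 6.14 tiltz [-0.0018  0.0015 -1.    ] F [-0.22  1.15 -3.44] M [ 0.01 -0.03 -0.02] w 0.0353 q [ 0.4   0.64 -0.4   1.73  0.31  0.84 -0.03]
dp total units [0.0034 0.0018 0.2229] twist total units [-0.0008  0.0008 -0.0005]
dp in target frame [0.003  0.0015 0.2229]
```

Emit:
{"api": "apply_moves", "payload": {"dp": [[0.005,0.001,0.03],[0,0,0.02],[0,0,0.02],[0,0,0.02],[0,0,0]], "twist": [[0,0.001,0],[0,0,0],[0,0,0],[0,0,0],[0,0,0]], "jaw": [255,255,255,255,255]}}

```text
clock: 9.55
tcp_pos: [0.6324, -0.1327, 0.2362]
orientation: [-3.136, -0.168, -0.003]
contact_force: [0.8, 0.6, -2.6]
grip_width: 0.0354
```

```bash
python3 go.py .6318 -.1327 .0657 6.2;python3 - <<'E'
from bench import r
import cv2,pickle,numpy as np
f=r.grab_frame("side");pickle.dump(f,open("side4.pkl","wb"))
a=cv2.resize(f["color"][110:190,210:300,::-1],None,fx=7,fy=7,interpolation=cv2.INTER_CUBIC)
cv2.imwrite("pics/side4.png",a)
E
```

```text
t 9.55 grasp [ 0.6327 -0.1324  0.0815] yaw 6.13 tiltz [ 0.0019  0.0015 -1.    ] F [ 0.82  0.62 -2.62] M [ 0.02 -0.    0.01] w 0.0354 q [ 0.39  0.65 -0.39  1.73  0.32  0.82 -0.04]
dp total units [-5.400e-03 -1.000e-04  1.316e-01] twist total units [-0.0006 -0.001  -0.0006]
dp in target frame [-0.0051 -0.0003  0.1316]
```

View pics/side4.png

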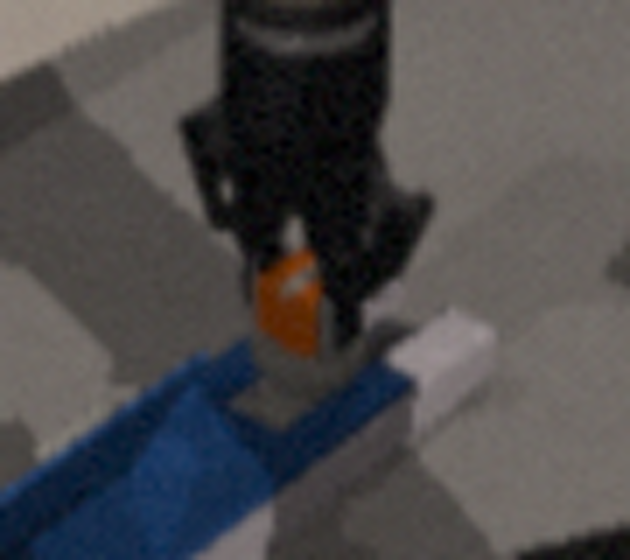

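Emit:
{"api": "apply_moves", "payload": {"dp": [[-0.004,0,0.02],[0,0,0.02],[0,0,0.02],[0,0,0]], "twist": [[0,-0.001,0],[0,0,0],[0,0,0],[0,0,0]], "jaw": [255,255,255,255]}}

```text
clock: 10.0
tcp_pos: [0.6324, -0.1327, 0.2291]
orientation: [-3.136, -0.168, -0.002]
contact_force: [0.0, -0.1, -2.0]
grip_width: 0.0352
```

```bash
python3 go.py .6318 -.1327 .0657 6.2
```

```text
t 10.0 grasp [ 0.6327 -0.1325  0.0744] yaw 6.13 tiltz [ 0.0014  0.0012 -1.    ] F [ 0.03 -0.05 -1.97] M [ 0.04 -0.02  0.  ] w 0.0352 q [ 0.39  0.66 -0.39  1.73  0.32  0.81 -0.04]
dp total units [-0.0054 -0.0005  0.0722] twist total units [-0.0005 -0.0007 -0.0006]
dp in target frame [-0.0053 -0.0006  0.0722]
```

Emit:
{"api": "apply_moves", "payload": {"dp": [[-0.005,0,0.02],[0,0,0.02],[0,0,0.015],[0,0,0.01],[0,0,0]], "twist": [[0,-0.001,0],[0,0,0],[0,0,0],[0,0,0],[0,0,0]], "jaw": [255,255,255,255,255]}}

```text
clock: 10.5
tcp_pos: [0.6325, -0.1326, 0.221]
orientation: [-3.136, -0.168, -0.002]
contact_force: [1.0, -0.0, -3.2]
grip_width: 0.0352
```

```bash
python3 go.py .6318 -.1327 .0657 6.2
```

```text
t 10.5 grasp [ 0.6327 -0.1325  0.0663] yaw 6.14 tiltz [ 0.0012  0.001  -1.    ] F [ 1.04 -0.03 -3.24] M [ 0.02 -0.26  0.02] w 0.0352 q [ 0.39  0.67 -0.38  1.74  0.33  0.8  -0.05]
dp total units [-0.0057  0.0001  0.005 ] twist total units [-0.0004 -0.0006 -0.0005]
dp in target frame [-0.0057  0.0001  0.005 ]
```

Emit:
{"api": "apply_moves", "payload": {"dp": [[0,0,0.01],[0,0,0.005],[0,0,0]], "twist": [[0,0,0],[0,0,0],[0,0,0]], "jaw": [255,255,255]}}

```text
clock: 10.8
tcp_pos: [0.6325, -0.1325, 0.2206]
orientation: [-3.137, -0.168, -0.002]
contact_force: [1.1, -0.5, -3.3]
grip_width: 0.0351
```

```bash
python3 go.py .6318 -.1327 .0657 6.2;python3 - <<'E'
from bench import r
import cv2,pickle,numpy as np
f=r.grab_frame("side");pickle.dump(f,open("side5.pkl","wb"))
a=cv2.resize(f["color"][110:190,210:300,::-1],None,fx=7,fy=7,interpolation=cv2.INTER_CUBIC)
cv2.imwrite("pics/side5.png",a)
E
```

```text
t 10.8 grasp [ 0.6327 -0.1325  0.0659] yaw 6.13 tiltz [ 1.e-03  4.e-04 -1.e+00] F [ 1.09 -0.47 -3.28] M [-0.02 -0.15 -0.03] w 0.0351 q [ 0.39  0.67 -0.38  1.74  0.33  0.8  -0.05]
dp total units [-0.0063  0.0008  0.002 ] twist total units [-0.0001 -0.0005 -0.0006]
dp in target frame [-0.0063  0.0008  0.002 ]
```

View pics/side5.png

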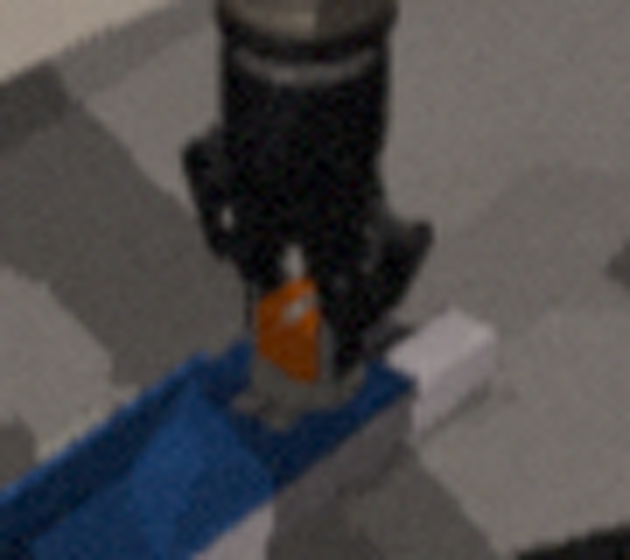

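Emit:
{"api": "apply_moves", "payload": {"dp": [[0,0,0.015],[0,0,0.015]], "twist": [[0,0,0],[0,0,0]], "jaw": [255,255]}}

```text
clock: 11.05
tcp_pos: [0.6327, -0.1323, 0.2204]
orientation: [3.136, 0.168, 0.001]
contact_force: [-7.4, 0.9, 17.4]
grip_width: 0.0352
```

```bash
python3 go.py .6318 -.1327 .0657 6.2
```

```text
t 11.05 grasp [ 0.6328 -0.1324  0.0657] yaw 6.12 tiltz [ 5.e-04 -9.e-04 -1.e+00] F [-7.39  0.94 17.37] M [ 0.19  1.63 -0.02] w 0.0352 q [ 0.38  0.67 -0.38  1.74  0.33  0.8  -0.05]
dp total units [-0.0079  0.0025 -0.0004] twist total units [ 0.0005 -0.0002 -0.0007]
dp in target frame [-0.0079  0.0025 -0.0004]
```

Emit:
{"api": "apply_moves", "payload": {"dp": [[-0.004,0,-0.004],[0,0,0]], "twist": [[0,0,0],[0,0,0]], "jaw": [255,255]}}

```text
clock: 11.25
tcp_pos: [0.6324, -0.1323, 0.2213]
orientation: [3.136, 0.168, 0.003]
contact_force: [0.1, -1.0, -2.1]
grip_width: 0.0349
```

```bash
python3 go.py .6318 -.1327 .0657 6.2
```

```text
t 11.25 grasp [ 0.6327 -0.1325  0.0666] yaw 6.13 tiltz [ 0.0018 -0.0011 -1.    ] F [ 0.11 -0.97 -2.09] M [ 0.04 -0.1   0.01] w 0.0349 q [ 0.38  0.67 -0.38  1.74  0.33  0.8  -0.05]
dp total units [-0.0052  0.0029  0.0078] twist total units [ 0.0006 -0.0008 -0.0006]
dp in target frame [-0.0052  0.0029  0.0078]
```

Emit:
{"api": "apply_moves", "payload": {"dp": [[0,0,0],[0,0,0],[0,0,0],[0,0,0],[0,0,0],[0,0,0],[0,0,0],[0,0,0]], "twist": [[0,0,0],[0,0,0],[0,0,0],[0,0,0],[0,0,0],[0,0,0],[0,0,0],[0,0,0]], "jaw": [100,100,100,255,255,255,255,255], "grip_force": 80}}

```text
clock: 12.05
tcp_pos: [0.6325, -0.1325, 0.221]
orientation: [3.136, 0.167, 0.002]
contact_force: [0.1, 0.9, 0.8]
grip_width: 0.0348
```

```bash
python3 go.py .6318 -.1327 .0666 6.2
```

```text
t 12.05 grasp [ 0.6328 -0.1327  0.0663] yaw 6.11 tiltz [ 0.0016 -0.0011 -1.    ] F [0.07 0.94 0.81] M [-0.01  0.06  0.02] w 0.0348 q [ 0.38  0.67 -0.38  1.74  0.33  0.8  -0.05]
dp total units [-0.0063  0.0007 -0.0025] twist total units [ 0.0006 -0.0007 -0.0007]
dp in target frame [-0.0063  0.0007 -0.0025]
```

Emit:
{"api": "apply_moves", "payload": {"dp": [[0,0,0],[0,0,0],[0,0,0],[0,0,0],[0,0,0],[0,0,0]], "twist": [[0,0,0.03],[0,0,0.05],[0,0,0.05],[0,0,0.05],[0,0,0.05],[0,0,0.05]], "jaw": [255,255,255,255,255,255]}}

```text
clock: 12.65
tcp_pos: [0.6337, -0.1373, 0.2212]
orientation: [3.038, -0.782, 0.013]
contact_force: [0.2, -1.5, -0.4]
grip_width: 0.035
```

```bash
python3 go.py .6327 -.1327 .0663 -50
```

```text
t 12.65 grasp [ 0.6348 -0.1384  0.0665] yaw -28.86 tiltz [ 0.0068 -0.0066 -1.    ] F [ 0.24 -1.48 -0.42] M [-0.45 -0.19  0.02] w 0.035 q [ 0.28  0.65 -0.23  1.74  0.21  0.76 -0.56]
dp total units [-0.026  -0.0298  0.0016] twist total units [ 0.0004 -0.0045  0.1762]
dp in target frame [-0.035  -0.0185  0.0019]
```

Emit:
{"api": "apply_moves", "payload": {"dp": [[-0.013,-0.02,0],[-0.01,-0.01,0],[0,0,0]], "twist": [[0,-0.003,0.04],[0,-0.002,0.04],[0,0,0.03]], "jaw": [255,255,255]}}

```text
clock: 12.95
tcp_pos: [0.6346, -0.1346, 0.2212]
orientation: [2.924, -1.145, 0.007]
contact_force: [0.5, 0.2, -2.1]
grip_width: 0.0346
```

```bash
python3 go.py .6324 -.1327 .0663 -60
```

```text
t 12.95 grasp [ 0.6352 -0.1351  0.0665] yaw -42.76 tiltz [ 0.0035 -0.0032 -1.    ] F [ 0.52  0.2  -2.09] M [-0.06 -0.09  0.03] w 0.0346 q [ 0.24  0.65 -0.17  1.74  0.15  0.76 -0.76]
dp total units [-0.0247  0.0008  0.0013] twist total units [-0.0003 -0.0022  0.1437]
dp in target frame [-0.0233  0.0081  0.0014]
```

Emit:
{"api": "apply_moves", "payload": {"dp": [[-0.015,0,0.002],[-0.008,0,0],[-0.004,0,0]], "twist": [[0,-0.002,0.04],[0,0,0.04],[0,0,0.04]], "jaw": [255,255,255]}}

```text
clock: 13.25
tcp_pos: [0.6343, -0.1345, 0.2212]
orientation: [-2.75, 1.517, -0.013]
contact_force: [0.5, -2.5, -1.3]
grip_width: 0.0351
```

```bash
python3 go.py .6324 -.1327 .0663 -75
```

```text
t 13.25 grasp [ 0.6354 -0.135   0.0665] yaw -57.78 tiltz [ 0.0074 -0.0035 -1.    ] F [ 0.54 -2.52 -1.27] M [-0.37 -0.12 -0.01] w 0.0351 q [ 0.19  0.64 -0.11  1.75  0.1   0.75 -0.98]
dp total units [-0.0211  0.0052  0.0018] twist total units [-0.0026 -0.003   0.1435]
dp in target frame [-0.0186  0.0112  0.002 ]
```

Emit:
{"api": "apply_moves", "payload": {"dp": [[-0.02,0.005,0.001],[-0.01,0.003,0],[0,0,0]], "twist": [[-0.001,-0.003,0.04],[0,-0.001,0.04],[0,0,0.03]], "jaw": [255,255,255]}}

```text
clock: 13.55
tcp_pos: [0.6339, -0.1338, 0.2215]
orientation: [-2.543, 1.835, -0.013]
contact_force: [0.8, -0.4, -2.6]
grip_width: 0.0352
```

```bash
python3 go.py .6324 -.1327 .0663 -90
```

```text
t 13.55 grasp [ 0.6354 -0.1338  0.0668] yaw -71.61 tiltz [ 1.e-02 -2.e-04 -1.e+00] F [ 0.82 -0.4  -2.57] M [-0.05 -0.03 -0.  ] w 0.0352 q [ 0.15  0.64 -0.05  1.76  0.04  0.74 -1.17]
dp total units [-0.0124  0.0091  0.0043] twist total units [-0.0047 -0.0008  0.1533]
dp in target frame [-0.0089  0.0125  0.0044]
```

Emit:
{"api": "apply_moves", "payload": {"dp": [[-0.01,0.01,0.003],[-0.005,0.01,0],[0,0,0],[0,0,0]], "twist": [[-0.005,-0.001,0.04],[-0.003,0,0.04],[0,0,0.03],[0,0,0.02]], "jaw": [255,255,255,255]}}

```text
clock: 13.95
tcp_pos: [0.6354, -0.1345, 0.2218]
orientation: [-2.261, 2.18, -0.016]
contact_force: [1.5, 0.7, -1.6]
grip_width: 0.0349
```

```bash
python3 go.py .6324 -.1327 .0663 -105
```

```text
t 13.95 grasp [ 0.6365 -0.1355  0.0671] yaw -87.89 tiltz [ 0.0076 -0.0065 -1.    ] F [ 1.47  0.68 -1.59] M [-0.14 -0.29  0.06] w 0.0349 q [ 0.09  0.64  0.03  1.75 -0.02  0.74 -1.41]
dp total units [-0.0162  0.0241  0.0063] twist total units [-0.004  -0.0027  0.1426]
dp in target frame [-0.0084  0.0278  0.0066]
```

```bash
python3 - <<'E'
from bench import r
import cv2,pickle,numpy as np
f=r.grab_frame("side");pickle.dump(f,open("side6.pkl","wb"))
a=cv2.resize(f["color"][110:200,200:300,::-1],None,fx=6,fy=6,interpolation=cv2.INTER_CUBIC)
cv2.imwrite("pics/side6.png",a)
E
```

```text
(no output)
```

View pics/side6.png

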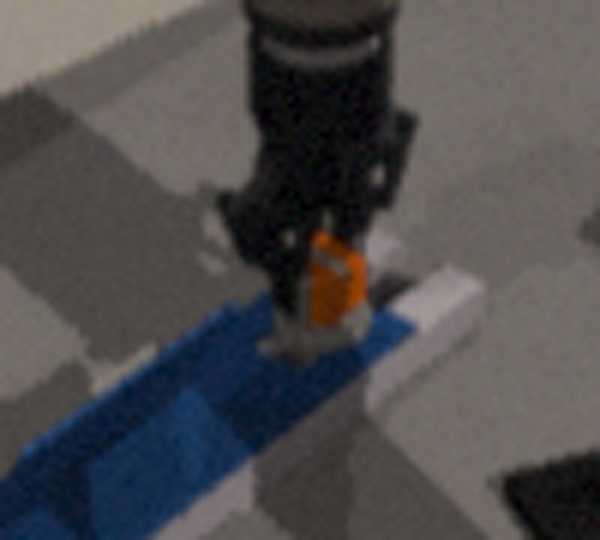

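Emit:
{"api": "apply_moves", "payload": {"dp": [[0,0,0],[0,0,0],[0,0,0],[0,0.02,0],[0,0.015,0],[0,0,0],[0,0,0]], "twist": [[0,0,0],[0,0,0],[0,0,0],[-0.004,-0.003,0],[0,0,0],[0,0,0],[0,0,0]], "jaw": [100,100,100,100,100,100,100]}}

```text
clock: 14.7
tcp_pos: [0.6303, -0.1344, 0.2216]
orientation: [2.263, -2.177, -0.004]
contact_force: [-0.2, 0.3, 0.6]
grip_width: 0.0521
```

```bash
python3 go.py .6323 -.1350 .0663 -88;python3 - <<'E'
from h import *
from bench import r
import pickle
f=r.grab_frame("side");pickle.dump(f,open("side7.pkl","wb"))
a=cv2.resize(f["color"][110:200,200:300,::-1],None,fx=6,fy=6,interpolation=cv2.INTER_CUBIC)
cv2.imwrite("pics/side7.png",a)
E
```

```text
t 14.7 grasp [ 0.6298 -0.1343  0.0669] yaw -87.76 tiltz [-3.2e-03  8.0e-04 -1.0e+00] F [-0.21  0.34  0.64] M [ 0.01 -0.04 -0.05] w 0.0521 q [ 0.09  0.64  0.03  1.76 -0.02  0.75 -1.4 ]
dp total units [ 0.0057 -0.0166  0.0046] twist total units [0.0015 0.0004 0.002 ]
dp in target frame [ 0.0057 -0.0166  0.0047]
```

View pics/side7.png

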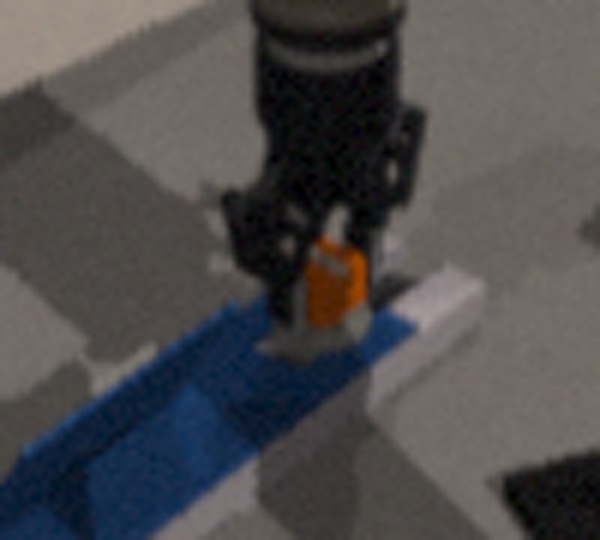

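```bash
python3 - <<'E'
from h import *
import pickle
for n in(5,6,7):
    f=pickle.load(open(f"side{n}.pkl","rb"));W=world(f)
    hsv=cv2.cvtColor(f["color"],cv2.COLOR_RGB2HSV).astype(int)
    m=(hsv[...,0]<18)&(hsv[...,1]>150)&(hsv[...,2]>60);m[:, :200]=0;m[:,310:]=0;m[:120]=0;m[200:]=0
    v,u=np.nonzero(m);print(n,len(u),u.min(),u.max(),v.min(),v.max(),ray(f,[[u.mean(),v.mean()]],.07).round(4))
    # washer plane points
    w=(abs(W[...,2]-.042)<.004)&(hsv[...,1]<60);w[:, :235]=0;w[:,280:]=0;w[:150]=0;w[175:]=0
    vv,uu=np.nonzero(w);print("  washer",len(uu),W[w].mean(0).round(4) if len(uu) else "",uu.min(),uu.max(),vv.min(),vv.max())
E
```

```text
5 88 247 255 150 164 [[ 0.6329 -0.1215  0.07  ]]
  washer 56 [ 0.6236 -0.1241  0.0417] 245 268 157 167
6 97 252 260 148 163 [[ 0.6242 -0.1347  0.07  ]]
  washer 59 [ 0.6215 -0.1258  0.0423] 241 268 160 167
7 103 251 260 149 164 [[ 0.6215 -0.1305  0.07  ]]
  washer 41 [ 0.6197 -0.1255  0.0417] 246 261 161 169
```

Emit:
{"api": "apply_moves", "payload": {"dp": [[0.004,-0.015,0.004],[0,0,0],[0,0,0],[0,0,0],[0,0,0],[0,0,0],[0,0,0]], "twist": [[0.001,0,0.002],[0,0,0],[0,0,0],[0,0,0],[0,0,0],[0,0,0],[0,0,0]], "jaw": [100,100,255,255,255,255,255]}}

```text
clock: 15.45
tcp_pos: [0.6325, -0.135, 0.2214]
orientation: [-2.259, 2.183, 0.001]
contact_force: [0.3, -0.5, 1.1]
grip_width: 0.035
```

```bash
python3 go.py .6323 -.1345 .0663 -105
```

```text
t 15.45 grasp [ 0.6325 -0.1349  0.0667] yaw -88.03 tiltz [-3.e-04  6.e-04 -1.e+00] F [ 0.27 -0.52  1.13] M [0.02 0.06 0.01] w 0.035 q [ 0.09  0.64  0.03  1.76 -0.02  0.75 -1.4 ]
dp total units [-0.0042  0.0015  0.0036] twist total units [0.0002 0.0003 0.1414]
dp in target frame [-0.0036  0.0026  0.0036]
```

Emit:
{"api": "apply_moves", "payload": {"dp": [[-0.003,0.003,0],[-0.003,0.003,0],[-0.003,0.003,0],[-0.003,0.003,0]], "twist": [[0,0,0.03],[0,0,0.03],[0,0,0.03],[0,0,0.03]], "jaw": [255,255,255,255]}}

```text
clock: 15.85
tcp_pos: [0.6323, -0.1349, 0.2214]
orientation: [-1.958, 2.454, -0.007]
contact_force: [-0.3, 0.1, 0.4]
grip_width: 0.0347
```

```bash
python3 go.py .6323 -.1345 .0663 -118
```

```text
t 15.85 grasp [ 0.633  -0.1352  0.0667] yaw -102.85 tiltz [ 0.0043 -0.002  -1.    ] F [-0.26  0.11  0.4 ] M [-0.17 -0.    0.26] w 0.0347 q [ 0.04  0.64  0.1   1.76 -0.08  0.74 -1.61]
dp total units [-0.0033  0.001   0.0037] twist total units [-0.0023 -0.0002  0.1262]
dp in target frame [-0.0029  0.0018  0.0037]
```

Emit:
{"api": "apply_moves", "payload": {"dp": [[-0.004,0.003,0],[-0.003,0.003,0],[-0.003,0.003,0],[-0.003,0.003,0],[-0.003,0.003,0]], "twist": [[-0.002,0,0.03],[0,0,0.03],[0,0,0.03],[0,0,0.03],[0,0,0.03]], "jaw": [255,255,255,255,255]}}

```text
clock: 16.35
tcp_pos: [0.6325, -0.1339, 0.2215]
orientation: [-1.536, 2.739, -0.01]
contact_force: [1.1, -0.5, -0.3]
grip_width: 0.035
```

```bash
python3 go.py .6323 -.1345 .0663 -136
```

```text
t 16.35 grasp [ 0.6332 -0.1347  0.0668] yaw -121.44 tiltz [ 0.0043 -0.0047 -1.    ] F [ 1.14 -0.55 -0.28] M [-0.19 -0.06  0.28] w 0.035 q [-0.02  0.64  0.18  1.77 -0.16  0.74 -1.88]
dp total units [ 0.0049 -0.0008  0.0038] twist total units [-0.003  -0.0005  0.1214]
dp in target frame [ 0.0045 -0.0021  0.0038]
```

Emit:
{"api": "apply_moves", "payload": {"dp": [[0,0.002,0],[0,0.002,0],[0,0.002,0]], "twist": [[-0.003,0,0.025],[0,0,0.025],[0,0,0.025]], "jaw": [255,255,255]}}

```text
clock: 16.65
tcp_pos: [0.633, -0.134, 0.2214]
orientation: [-1.31, 2.855, -0.006]
contact_force: [-0.2, -1.4, 1.0]
grip_width: 0.0348
```

```bash
python3 go.py .6323 -.1345 .0663 -140
```

```text
t 16.65 grasp [ 0.6333 -0.1345  0.0667] yaw -130.71 tiltz [ 0.0023 -0.0033 -1.    ] F [-0.23 -1.39  1.  ] M [0.04 0.01 0.28] w 0.0348 q [-0.05  0.65  0.22  1.77 -0.19  0.74 -2.01]
dp total units [0.0069 0.0017 0.0037] twist total units [-0.0019 -0.0003  0.0774]
dp in target frame [0.0071 0.0006 0.0037]
```

Emit:
{"api": "apply_moves", "payload": {"dp": [[0,0.001,0],[0,0.001,0],[0,0,0]], "twist": [[-0.002,0,0.025],[0,0,0.025],[0,0,0.02]], "jaw": [255,255,255]}}

```text
clock: 16.95
tcp_pos: [0.6334, -0.1341, 0.2214]
orientation: [1.092, -2.946, 0.004]
contact_force: [-0.6, -0.7, 0.7]
grip_width: 0.0351
```

```bash
python3 go.py .6323 -.1345 .0663 -145
```

```text
t 16.95 grasp [ 0.6336 -0.1344  0.0667] yaw -139.3 tiltz [ 8.0e-04 -2.2e-03 -1.0e+00] F [-0.62 -0.74  0.74] M [-0.01  0.12  0.46] w 0.0351 q [-0.08  0.66  0.26  1.77 -0.23  0.75 -2.13]
dp total units [0.0095 0.0035 0.0031] twist total units [-0.0011 -0.0003  0.0475]
dp in target frame [0.0098 0.0025 0.0031]
```

Resistance is rising (0.46 Nm); continue to the stop.

Emit:
{"api": "apply_moves", "payload": {"dp": [[0,0,0],[0,0,0]], "twist": [[-0.001,0,0.025],[0,0,0.025]], "jaw": [255,255]}}

```text
clock: 17.15
tcp_pos: [0.6337, -0.1341, 0.2213]
orientation: [0.935, -2.999, 0.003]
contact_force: [-0.5, -0.9, -0.0]
grip_width: 0.035
```

```bash
python3 go.py .6323 -.1345 .0663 -145
```

```text
t 17.15 grasp [ 0.6337 -0.1343  0.0666] yaw -145.35 tiltz [ 0.     -0.0017 -1.    ] F [-0.51 -0.87 -0.01] M [-0.    0.11  0.59] w 0.035 q [-0.09  0.66  0.29  1.77 -0.26  0.75 -2.21]
dp total units [0.0118 0.0036 0.0029] twist total units [-0.0007 -0.0004 -0.0029]
dp in target frame [0.0118 0.0037 0.0029]
```

Emit:
{"api": "apply_moves", "payload": {"dp": [[0,0,0],[0,0,0]], "twist": [[0,0,0.025],[0,0,0.025]], "jaw": [255,255]}}

```text
clock: 17.35
tcp_pos: [0.6339, -0.1338, 0.2213]
orientation: [0.777, -3.043, 0.004]
contact_force: [-0.2, -1.2, 0.1]
grip_width: 0.035
```

```bash
python3 go.py .6323 -.1345 .0663 -145;python3 - <<'E'
from bench import r
import cv2,pickle,numpy as np
f=r.grab_frame("side");pickle.dump(f,open("side8.pkl","wb"))
a=cv2.resize(f["color"][110:200,200:300,::-1],None,fx=6,fy=6,interpolation=cv2.INTER_CUBIC)
cv2.imwrite("pics/side8.png",a)
E
```

```text
t 17.35 grasp [ 0.6338 -0.1342  0.0666] yaw -151.35 tiltz [-1.0e-04 -2.6e-03 -1.0e+00] F [-0.18 -1.17  0.09] M [-0.08  0.01  0.74] w 0.035 q [-0.11  0.66  0.32  1.77 -0.28  0.75 -2.3 ]
dp total units [0.0141 0.0012 0.0024] twist total units [-0.001  -0.0007 -0.0529]
dp in target frame [0.0139 0.0028 0.0024]
```

View pics/side8.png

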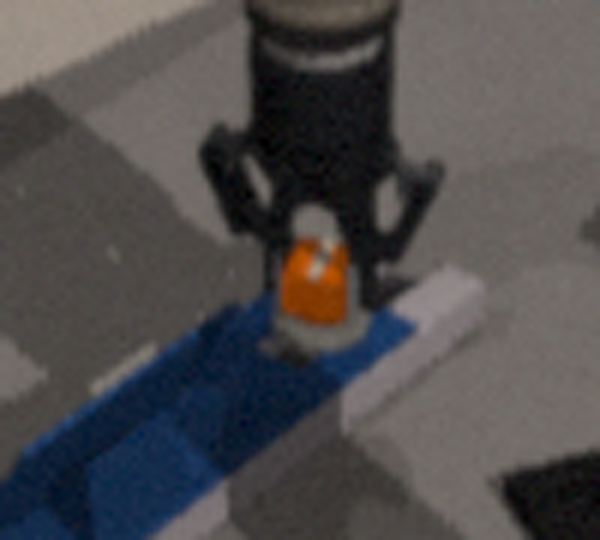

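Emit:
{"api": "apply_moves", "payload": {"dp": [[0,0,0],[0,0,0]], "twist": [[0,0,0],[0,0,0]], "jaw": [255,255], "grip_force": 120}}

```text
clock: 17.6
tcp_pos: [0.6339, -0.1337, 0.2214]
orientation: [0.778, -3.043, 0.005]
contact_force: [-0.1, 0.1, 0.7]
grip_width: 0.0345
```

```bash
python3 go.py
```

```text
t 17.6 grasp [ 0.6339 -0.1342  0.0667] yaw -151.33 tiltz [-2.0e-04 -3.1e-03 -1.0e+00] F [-0.09  0.1   0.66] M [-0.05  0.05  0.33] w 0.0345 q [-0.11  0.66  0.32  1.77 -0.28  0.75 -2.3 ]
```

Emit:
{"api": "apply_moves", "payload": {"dp": [[0,0,0],[0,0,0]], "twist": [[0,0,0.025],[0,0,0.025]], "jaw": [255,255]}}

```text
clock: 17.8
tcp_pos: [0.6339, -0.1336, 0.2213]
orientation: [0.62, -3.079, 0.005]
contact_force: [-0.3, -0.3, 0.2]
grip_width: 0.0346
```

```bash
python3 go.py
```

```text
t 17.8 grasp [ 0.6339 -0.1342  0.0666] yaw -157.21 tiltz [-0.     -0.0033 -1.    ] F [-0.27 -0.32  0.2 ] M [-0.03  0.04  0.93] w 0.0346 q [-0.13  0.67  0.34  1.77 -0.3   0.75 -2.38]
```

Emit:
{"api": "apply_moves", "payload": {"dp": [[0,0,0],[0,0,0],[0,0,0],[0,0,-0.1],[0,0,-0.3],[0,0,-0.35],[0,0,-0.3],[0,0,0]], "twist": [[0,0,0],[0,0,0],[0,0,0],[0,0,0],[0,0,0],[0,0,0],[0,0,0],[0,0,0]], "jaw": [60,0,0,0,0,0,0,0]}}

```text
clock: 18.6
tcp_pos: [0.6337, -0.1335, 0.3536]
orientation: [0.624, -3.077, 0.002]
contact_force: [0.5, -0.6, 0.4]
grip_width: 0.0851
```

```bash
python3 go.py .45 -.25 .2 -157; python3 - <<'E'
from bench import r
import cv2,pickle,numpy as np
f=r.grab_frame("side");pickle.dump(f,open("side9.pkl","wb"))
a=cv2.resize(f["color"][110:200,200:300,::-1],None,fx=6,fy=6,interpolation=cv2.INTER_CUBIC)
cv2.imwrite("pics/side9.png",a)
E
```

```text
t 18.6 grasp [ 0.6335 -0.1338  0.1989] yaw -157.07 tiltz [-0.0013 -0.0016 -1.    ] F [ 0.51 -0.55  0.42] M [-0.02  0.01  0.01] w 0.0851 q [-0.18  0.51  0.41  1.7  -0.23  0.99 -2.43]
dp total units [ 1.7884 -0.2976 -0.0055] twist total units [-0.0005 -0.0009 -0.0006]
dp in target frame [ 1.7888 -0.2954 -0.0091]
```

View pics/side9.png

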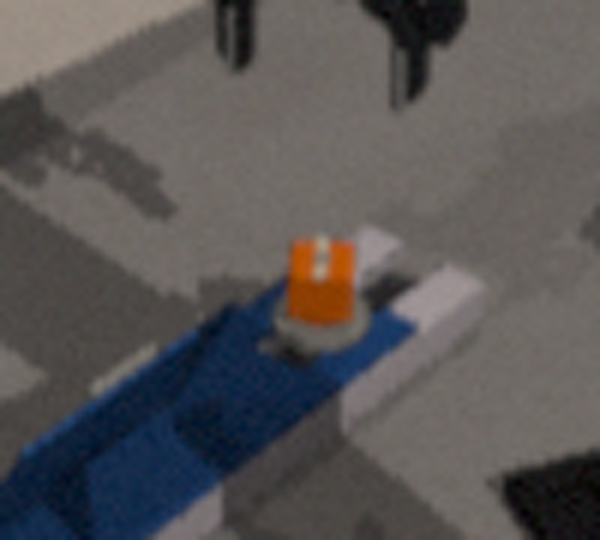

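Emit:
{"api": "apply_moves", "payload": {"dp": [[0.2,-0.12,-0.02],[0.3,-0.2,0],[0.3,-0.2,0],[0.3,-0.2,0],[0.3,-0.2,0],[0.3,-0.2,0],[0.2,-0.12,0],[0,0,0]], "twist": [[0,0,0],[0,0,0],[0,0,0],[0,0,0],[0,0,0],[0,0,0],[0,0,0],[0,0,0]], "jaw": [0,0,0,0,0,0,0,0]}}

```text
clock: 19.45
tcp_pos: [0.475, -0.3634, 0.3493]
orientation: [0.635, -3.067, -0.01]
contact_force: [-0.2, 0.5, -0.2]
grip_width: 0.0853
```

```bash
python3 go.py .6325 -.135 .2 -135; python3 - <<'E'
from bench import r
from h import *
import pickle
f=r.grab_frame("top");pickle.dump(f,open("top9.pkl","wb"))
cv2.imwrite("pics/top9.png",cv2.resize(f["color"][120:220,250:400,::-1],None,fx=5,fy=5,interpolation=cv2.INTER_CUBIC))
E
```

```text
t 19.45 grasp [ 0.4733 -0.3627  0.1946] yaw -156.62 tiltz [-0.011   0.0045 -0.9999] F [-0.18  0.46 -0.2 ] M [ 0.02 -0.01  0.02] w 0.0853 q [ 0.2   0.44  0.46  1.82 -0.23  0.95 -1.97]
dp total units [-1.9596  1.2262 -0.0513] twist total units [ 0.0048 -0.0032 -0.1802]
dp in target frame [-2.2737  0.4174 -0.0454]
```

View pics/top9.png

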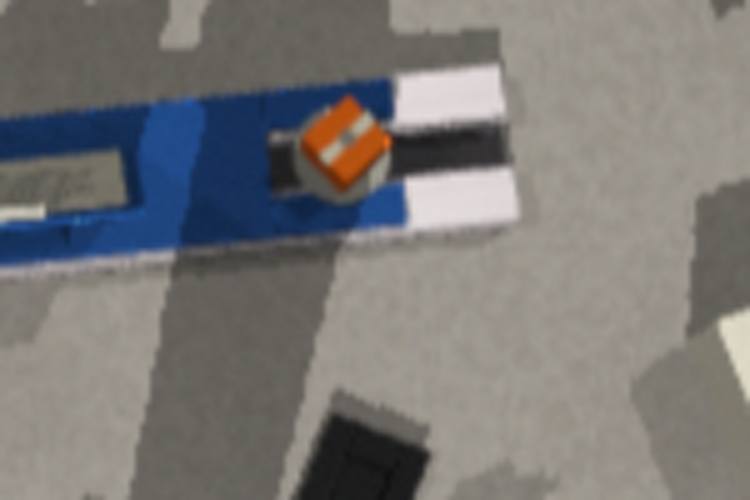

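Top view: the knob sits at about (346,145) in the crop, washer on both prongs, stripe diagonal. Measure its angle, height and the stand's shift.

```bash
python3 - <<'E'
from h import *
import pickle
f0=pickle.load(open("top0.pkl","rb"));f=pickle.load(open("top9.pkl","rb"));W=world(f)
hsv=cv2.cvtColor(f["color"],cv2.COLOR_RGB2HSV).astype(int);H,S,V=[hsv[...,i] for i in range(3)]
full=(W[...,2]>.068)&(W[...,2]<.092);full[:,:300]=0;full[:,335:]=0;full[:130]=0;full[165:]=0
v,u=np.nonzero(full);X=ray(f,np.c_[u,v],.080)[:,:2]
print("face",len(u),X.mean(0),cv2.minAreaRect((X*1000).astype(np.float32)),"z",np.median(W[full][:,2]))
st=full&(S<110);v,u=np.nonzero(st);X=ray(f,np.c_[u,v],.08)[:,:2]
w,e=np.linalg.eigh(np.cov(X.T));print("stripe",len(u),np.degrees(np.arctan2(e[1,1],e[0,1])),w**.5)
for g in(f0,f):
    W=world(g);hs=cv2.cvtColor(g["color"],cv2.COLOR_RGB2HSV).astype(int)
    b=(hs[...,0]>95)&(hs[...,0]<130)&(hs[...,1]>100);ft=b&(abs(W[...,2]-.036)<.006)
    v,u=np.nonzero(ft);X=ray(g,np.c_[u,v],.036)[:,:2];print("foot",cv2.minAreaRect((X*1000).astype(np.float32)))
# prong ends
th=np.deg2rad(6.235);c=np.array([.618,-.0125]);L=np.array([-np.sin(th),np.cos(th)]);N=np.array([np.cos(th),np.sin(th)])
s=np.arange(-.165,-.14,.001)
for g in(f0,f):
  b=(g["color"][...,2].astype(np.float32)-g["color"][...,0]);K,R,t=g["intrinsics"],g["R"],g["t"]
  for n0 in(-.03,.03):
    p=0
    for dn in np.arange(-.006,.0061,.003):
        P=np.c_[c+s[:,None]*L+(n0+dn)*N,np.full(len(s),.036)]@R.T+t
        uv=(P[:,:2]/P[:,2:]*[K[0,0],K[1,1]]+[K[0,2],K[1,2]]).astype(np.float32)
        p=p+cv2.remap(b,uv[None,:,0],uv[None,:,1],cv2.INTER_LINEAR)[0]/5
    print(n0,"prong end s",np.interp(30,p,s).round(4))
E
```

```text
face 180 [ 0.62996964 -0.13404438] ((629.4678344726562, -133.6933135986328), (35.82832717895508, 37.59763717651367), 44.196441650390625) z 0.07836544198859499
stripe 32 132.07305542752536 [0.0020459  0.01075405]
foot ((618.9249877929688, -15.910980224609375), (84.56360626220703, 303.7641296386719), 6.124276638031006)
foot ((618.7822875976562, -15.84381103515625), (84.90765380859375, 303.577880859375), 6.1984124183654785)
-0.03 prong end s -0.1557
0.03 prong end s -0.1561
-0.03 prong end s -0.1563
0.03 prong end s -0.156
```

Emit:
{"api": "apply_moves", "payload": {"dp": [[-0.15,0.1,0],[-0.3,0.2,0],[-0.35,0.15,0],[-0.35,0.1,0],[-0.3,0.08,0],[-0.2,0.05,0],[-0.15,0,0],[0,0,0],[0,0,0]], "twist": [[0.004,-0.003,-0.05],[0,0,-0.06],[0,0,-0.06],[0,0,0],[0,0,0],[0,0,0],[0,0,0],[0,0,0],[0,0,0]], "jaw": [0,0,0,0,0,0,0,0,0]}}

```text
clock: 20.4
tcp_pos: [0.603, -0.1413, 0.3439]
orientation: [1.214, -2.894, -0.016]
contact_force: [-0.8, -0.6, 0.6]
grip_width: 0.0851
```

```bash
python3 go.py .631 -.134 .11 -135.8
```

```text
t 20.4 grasp [ 0.6019 -0.14    0.1892] yaw -134.49 tiltz [-0.0073  0.0082 -0.9999] F [-0.78 -0.64  0.56] M [-0.05  0.   -0.03] w 0.0851 q [-0.1   0.46  0.31  1.77 -0.18  0.95 -2.06]
dp total units [-0.2063 -0.131   0.6587] twist total units [0.0052 0.0003 0.011 ]
dp in target frame [-0.2096 -0.119   0.66  ]
```

Emit:
{"api": "apply_moves", "payload": {"dp": [[-0.1,-0.06,0],[-0.08,-0.05,0.1],[0,0,0.15],[0,0,0.1],[0,0,0],[0,0,0],[0,0,0]], "twist": [[0.005,0,0.01],[0,0,0],[0,0,0],[0,0,0],[0,0,0],[0,0,0],[0,0,0]], "jaw": [0,0,0,0,0,0,0]}}

```text
clock: 21.1
tcp_pos: [0.6295, -0.1409, 0.2982]
orientation: [1.168, -2.915, 0.004]
contact_force: [0.4, -0.2, 0.1]
grip_width: 0.0858
```

```bash
python3 go.py .631 -.134 .066 -135.8
```

```text
t 21.1 grasp [ 0.6296 -0.1413  0.1436] yaw -136.33 tiltz [ 2.0e-04 -2.6e-03 -1.0e+00] F [ 0.37 -0.17  0.1 ] M [-0.04 -0.03  0.03] w 0.0858 q [-0.1   0.55  0.3   1.74 -0.2   0.88 -2.08]
dp total units [-0.0495  0.0344  0.6461] twist total units [-0.001  -0.0008 -0.0044]
dp in target frame [-0.0488  0.0326  0.6462]
```

Emit:
{"api": "apply_moves", "payload": {"dp": [[-0.048,0.033,0],[0,0,0.1],[0,0,0.15],[0,0,0.1],[0,0,0],[0,0,0],[0,0,0]], "twist": [[0,0,-0.004],[0,0,0],[0,0,0],[0,0,0],[0,0,0],[0,0,0],[0,0,0]], "jaw": [0,0,0,0,0,0,0]}}

```text
clock: 21.8
tcp_pos: [0.6319, -0.1331, 0.2558]
orientation: [-1.182, 2.908, -0.006]
contact_force: [-0.9, 0.3, 0.2]
grip_width: 0.0851
```

```bash
python3 go.py .6312 -.134 .0668 -135.8
```

```text
t 21.8 grasp [ 0.6326 -0.1335  0.1011] yaw -135.76 tiltz [ 0.0042 -0.0025 -1.    ] F [-0.87  0.29  0.21] M [-0.   -0.01 -0.01] w 0.0851 q [-0.09  0.61  0.28  1.76 -0.22  0.8  -2.07]
dp total units [0.0096 0.0004 0.2859] twist total units [-0.0023  0.0006  0.0004]
dp in target frame [ 0.0092 -0.001   0.2859]
```

Emit:
{"api": "apply_moves", "payload": {"dp": [[0.008,0,0.08],[0,0,0.08],[0,0,0.06],[0,0,0],[0,0,0]], "twist": [[-0.002,0,0],[0,0,0],[0,0,0],[0,0,0],[0,0,0]], "jaw": [0,0,0,0,0]}}

```text
clock: 22.3
tcp_pos: [0.6316, -0.1342, 0.228]
orientation: [-1.182, 2.908, -0.001]
contact_force: [0.4, -0.9, 0.2]
grip_width: 0.0855
```

```bash
python3 go.py .6312 -.134 .0668 -135.8
```

```text
t 22.3 grasp [ 0.632  -0.1341  0.0733] yaw -135.77 tiltz [ 2.7e-03  5.0e-04 -1.0e+00] F [ 0.37 -0.9   0.21] M [ 0.03  0.03 -0.01] w 0.0855 q [-0.08  0.64  0.27  1.77 -0.24  0.75 -2.06]
dp total units [0.0015 0.0032 0.0542] twist total units [-0.0007  0.0011  0.0002]
dp in target frame [0.0014 0.0032 0.0542]
```

Emit:
{"api": "apply_moves", "payload": {"dp": [[0,0.003,0.05],[0,0,0],[0,0,0],[0,0,0],[0,0,0],[0,0,0],[0,0,0],[0,0,0]], "twist": [[0,0.001,0],[0,0,0],[0,0,0],[0,0,0],[0,0,0],[0,0,0],[0,0,0],[0,0,0]], "jaw": [0,100,150,255,255,255,255,255], "grip_force": 120}}

```text
clock: 23.1
tcp_pos: [0.6319, -0.1334, 0.2225]
orientation: [-1.183, 2.908, -0.003]
contact_force: [1.0, -0.7, -0.9]
grip_width: 0.0343
```

```bash
python3 go.py .6312 -.134 .0668 -135.8
```

```text
t 23.1 grasp [ 0.6323 -0.1335  0.0679] yaw -135.73 tiltz [ 2.6e-03 -7.0e-04 -1.0e+00] F [ 0.98 -0.66 -0.88] M [-0.12  0.08 -0.05] w 0.0343 q [-0.08  0.65  0.27  1.77 -0.24  0.74 -2.06]
dp total units [0.0077 0.0002 0.0087] twist total units [-0.0011  0.0007  0.0006]
dp in target frame [0.0077 0.0002 0.0087]
```

Emit:
{"api": "apply_moves", "payload": {"dp": [[0,0,0],[0,0,0]], "twist": [[0,0,0.02],[0,0,0.02]], "jaw": [255,255]}}

```text
clock: 23.3
tcp_pos: [0.632, -0.1332, 0.2225]
orientation: [-1.06, 2.955, -0.003]
contact_force: [1.0, 0.4, -0.6]
grip_width: 0.0347
```

```bash
python3 go.py
```

```text
t 23.3 grasp [ 0.6324 -0.1334  0.0678] yaw -140.51 tiltz [ 2.7e-03 -9.0e-04 -1.0e+00] F [ 1.02  0.36 -0.6 ] M [-0.09  0.02  0.45] w 0.0347 q [-0.09  0.65  0.29  1.78 -0.26  0.75 -2.13]
```

Emit:
{"api": "apply_moves", "payload": {"dp": [[0,0,0],[0,0,0],[0,0,0]], "twist": [[0,0,0.03],[0,0,0.03],[0,0,0.03]], "jaw": [255,255,255]}}

```text
clock: 23.6
tcp_pos: [0.6324, -0.1327, 0.2225]
orientation: [-0.776, 3.042, -0.004]
contact_force: [1.6, 0.3, -1.2]
grip_width: 0.0344
```

```bash
python3 go.py; python3 - <<'E'
from bench import r
import cv2,pickle,numpy as np
f=r.grab_frame("side");pickle.dump(f,open("side10.pkl","wb"))
a=cv2.resize(f["color"][110:200,200:300,::-1],None,fx=6,fy=6,interpolation=cv2.INTER_CUBIC)
cv2.imwrite("pics/side10.png",a)
E
```

```text
t 23.6 grasp [ 0.6329 -0.133   0.0678] yaw -151.37 tiltz [ 0.0031 -0.0019 -1.    ] F [ 1.55  0.28 -1.15] M [-0.11 -0.03  0.77] w 0.0344 q [-0.13  0.66  0.34  1.78 -0.3   0.75 -2.28]
```

View pics/side10.png

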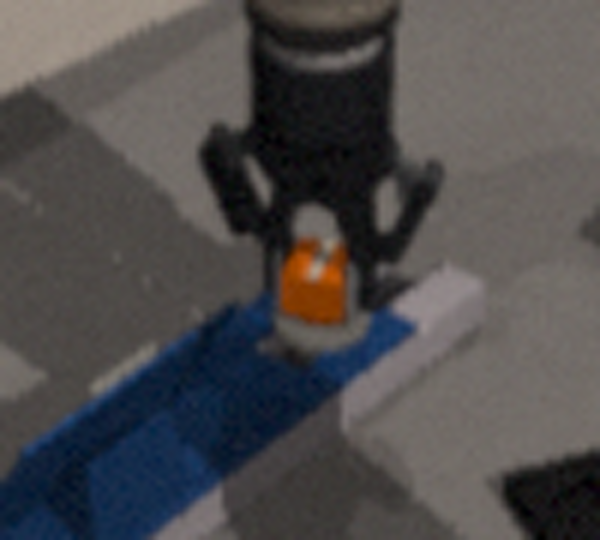

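Emit:
{"api": "apply_moves", "payload": {"dp": [[0,0,0],[0,0,0],[0,0,0]], "twist": [[0,0,0.03],[0,0,0.03],[0,0,0.03]], "jaw": [255,255,255]}}

```text
clock: 23.95
tcp_pos: [0.6329, -0.1321, 0.2224]
orientation: [-0.489, 3.101, -0.006]
contact_force: [1.3, -0.6, -2.0]
grip_width: 0.0342
```

```bash
python3 go.py; python3 - <<'E'
from bench import r
import cv2,pickle,numpy as np
f=r.grab_frame("side");pickle.dump(f,open("side11.pkl","wb"))
a=cv2.resize(f["color"][110:200,200:300,::-1],None,fx=6,fy=6,interpolation=cv2.INTER_CUBIC)
cv2.imwrite("pics/side11.png",a)
E
```

```text
t 23.95 grasp [ 0.6334 -0.1327  0.0677] yaw -162.07 tiltz [ 0.0032 -0.0037 -1.    ] F [ 1.34 -0.56 -1.98] M [-0.18  0.01  1.03] w 0.0342 q [-0.17  0.67  0.39  1.78 -0.34  0.75 -2.43]
```

View pics/side11.png

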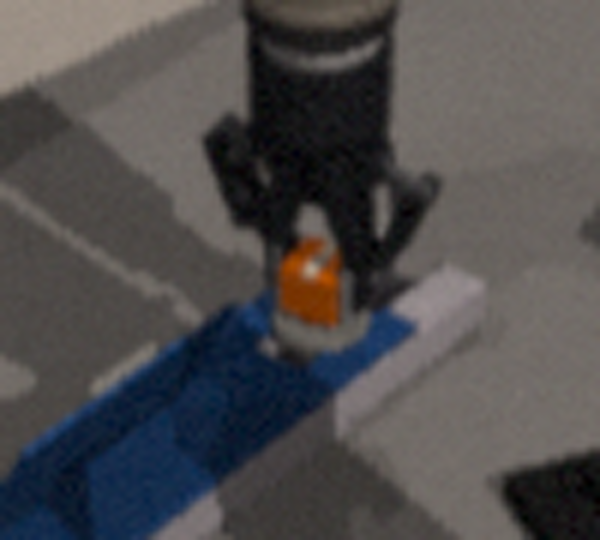

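Emit:
{"api": "apply_moves", "payload": {"dp": [[0,0,0],[0,0,0],[0,0,0],[0,0,0],[0,0,-0.1],[0,0,-0.3],[0,0,-0.35],[0,0,-0.3],[0,0,-0.1],[0.2,-0.15,0],[0.3,-0.25,0],[0.3,-0.25,0],[0.3,-0.25,0],[0.3,-0.25,0],[0.3,-0.25,0],[0.2,-0.15,0],[0,0,0],[0,0,0]], "twist": [[0,0,0],[0,0,0],[0,0,0],[0,0,0],[0,0,0],[0,0,0],[0,0,0],[0,0,0],[0,0,0],[0,0,0],[0,0,0],[0,0,0],[0,0,0],[0,0,0],[0,0,0],[0,0,0],[0,0,0],[0,0,0]], "jaw": [60,0,0,0,0,0,0,0,0,0,0,0,0,0,0,0,0,0]}}

```text
clock: 25.8
tcp_pos: [0.4663, -0.3875, 0.3712]
orientation: [-0.493, 3.094, -0.004]
contact_force: [1.0, 0.4, 0.3]
grip_width: 0.0855
```

```bash
python3 go.py; python3 - <<'E'
from bench import r
from h import *
import pickle
g=r.grab_frame("side");f=r.grab_frame("top");pickle.dump(f,open("top12.pkl","wb"));pickle.dump(g,open("side12.pkl","wb"))
a=cv2.resize(f["color"][120:220,250:400,::-1],(600,400),interpolation=cv2.INTER_CUBIC)
cv2.imwrite("pics/top12.png",a)
cv2.imwrite("pics/side12.png",cv2.resize(g["color"][110:200,200:300,::-1],None,fx=6,fy=6,interpolation=cv2.INTER_CUBIC))
W=world(f);S=cv2.cvtColor(f["color"],cv2.COLOR_RGB2HSV)[...,1].astype(int)
full=(W[...,2]>.068)&(W[...,2]<.092);full[:,:300]=0;full[:,335:]=0;full[:130]=0;full[165:]=0
v,u=np.nonzero(full);X=ray(f,np.c_[u,v],.080)[:,:2]
print("face",len(u),X.mean(0),cv2.minAreaRect((X*1000).astype(np.float32)),"z",np.median(W[full][:,2]))
st=full&(S<110);v,u=np.nonzero(st);X=ray(f,np.c_[u,v],.08)[:,:2]
w,e=np.linalg.eigh(np.cov(X.T));print("stripe",len(u),np.degrees(np.arctan2(e[1,1],e[0,1])))
f0=pickle.load(open("top0.pkl","rb"))
for q in(f0,f):
    W=world(q);hs=cv2.cvtColor(q["color"],cv2.COLOR_RGB2HSV).astype(int)
    b=(hs[...,0]>95)&(hs[...,0]<130)&(hs[...,1]>100)&(abs(W[...,2]-.036)<.006)
    v,u=np.nonzero(b);X=ray(q,np.c_[u,v],.036)[:,:2];print("foot",cv2.minAreaRect((X*1000).astype(np.float32)))
E
```

```text
t 25.8 grasp [ 0.4676 -0.3877  0.2166] yaw -161.89 tiltz [ 0.0085 -0.0015 -1.    ] F [0.98 0.44 0.34] M [ 0.03  0.07 -0.01] w 0.0855 q [ 0.2   0.43  0.53  1.79 -0.26  0.98 -2.  ]
face 178 [ 0.63000003 -0.13407132] ((629.4678344726562, -133.6932830810547), (35.82829284667969, 37.59765625), 44.1965217590332) z 0.07842952568468238
stripe 32 132.07305542752536
foot ((618.9249877929688, -15.910980224609375), (84.56360626220703, 303.7641296386719), 6.124276638031006)
foot ((618.7757568359375, -15.849563598632812), (84.74231719970703, 303.6018981933594), 6.152188301086426)
```

View pics/top12.png

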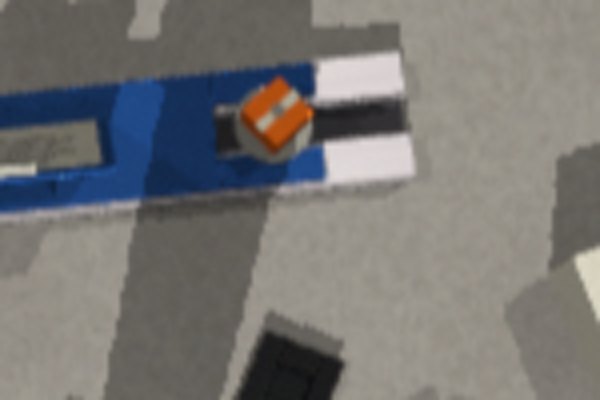

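View pics/side12.png

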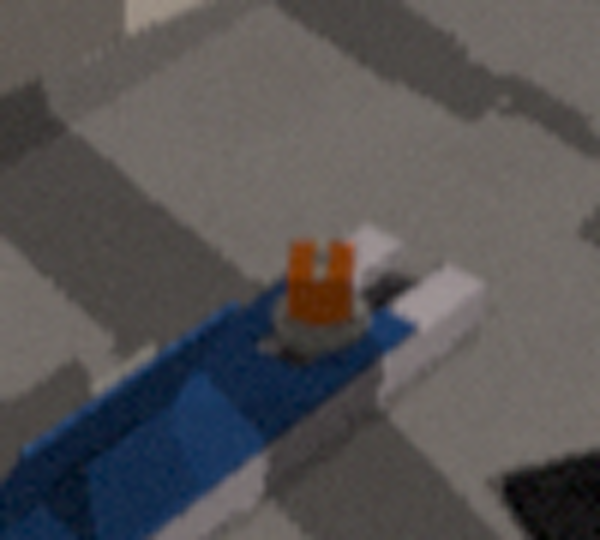

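```bash
python3 -c "
from bench import r
print(r.hand_in())"
```

```text
the job is handed in; nothing more can be done
None
```

The stand is fastened to the rail, and I handed the job in at about 26 s with the gripper open and clear of everything.

I lifted the T-bolt from its rest and lowered its head through the fork into the slot. The washer touched down at the expected height, with a brief 17 N contact force. I let go, re-gripped and turned the knob clockwise. One more re-grip at about 94° took it to the stop.

**Last checks:**
- **Tightness:** With the gripper away, the knob is about 142° (2.48 rad) clockwise from in line with the slot. That puts the knob value at about 0.73 if the bolt jammed at 100°, with a few degrees of doubt. I gripped it again and turned with about 1.0 Nm. The knob moved with the gripper but sprang back to the same angle when released, so I read that as tight. The head itself cannot be seen under the lips, so its crosswise position is inferred from the angle and the torque.
- **Stand:** It is within about 0.5 mm of where it started, and the washer sits on both prongs.
- **Other things:** I moved nothing else on the desk and saw no sign of contact.

**What disagreed:**
- **Gripper versus knob:** The gripper turned further than the knob stayed, about 160° against 142°, because of the spring-back at the stop.
- **Bolt position:** The bolt slid several millimetres along the slot during the first turn. I mostly corrected it, and it ended about 1–2 mm from the measured fork centre.

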